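Put the vibratory feeder back into service

ROBOT

A 6-joint arm with a two-finger parallel gripper is mounted at the origin on a cart in front of the work surface, level with it; the furniture and walls round the work are solid. World frame = base frame: x ahead of the robot, y to its left, z up, the work surface at z = 0. Lengths are in m, angles in rad, forces in N, time in s.
With the tool pointing down it reaches from about 0.25 to 0.8 m from the base axis. Payload 8.5 kg.
Tool frame: the origin (TCP) lies on the mounting face of the last link; the fingertips stand 173 mm ahead of it and the grasp point (between the pads) lies 155 mm ahead of it; z points along the fingers, y is the line along which they close (so a half turn about z gives the same grasp; the last joint's range is limited). The gripper opens to 85 mm and grips with 20 to 120 N. Pads are 22 mm wide; open, the fingers measure 114 mm over their backs; the gripper's body (76 mm by 85 mm) begins 54 mm behind the grasp point. The pads swing forward as they close: fully open they stand 13 mm farther back than shut.
Start: joints at [-1.349, 0.238, -0.013, 1.319, 0, 1.571], TCP at [0.115, -0.512, 0.405] pointing down, gripper open.
Joint ranges: [-2.66, 2.66], [-1.03, 1.9], [-1.14, 1.46], [-1.82, 2.27], [-1.45, 1.34], [-3.14, 3.14]. Speed limits (rad/s): [2.22, 2.22, 2.79, 3.14, 3.14, 3.14].

INTERFACE

Orientations are given as a unit quaternion [x, y, z, w].
In Python, from station import * gives the robot as it stands.
- The arm moves only by the tool step_arm, never from a script. Its arguments are lists of equal length, an entry for each row: "translation": the shift along the tool's x, y, z in mm, a list of three; "angular": the turn, a rotation vector about the tool's x, y, z in degrees, a list of three; "fingers": the finger opening in mm, from 0 to 85.4. In form: {"translation": [[tx, ty, tz], ...], "angular": [[ax, ay, az], ...], "fingers": [fingers, ...]}. A call has 1 to 8 rows; each row is the pose to reach, as a shift and turn from the pose commanded when the call began, along the tool's axes at that moment; what a row does not reach only later rows make up. A row lasts 1/10 s, in which the tool goes at most 50 mm and 8.59 degrees, less where a joint would pass 70% of its speed; a pose out of reach is approached as far as the arm can. A call with a gripper value outside its range is refused whole. The fingers move at their own pace and stop on an object; "grip_force" is the grip in N (left out, the last holds). Time passes only in rows, so rows that repeat a pose let the fingers close. It gives the time, the measured TCP pose, the force, the opening and the grip force at its end, in the units of the state.
- observe(): the state, without advancing time (a new reading comes with each control period).
- camera(name): name is "side" or "top"; returns the picture (384x512x3 uint8, red, green, blue); there is no depth.
- calibration(name): a dict with "K" (3x3 intrinsics, pixels), "R" (3x3) and "t" (3): a world point X has camera coordinates R X + t. Camera axes: x right, y down, z forward; pixel columns grow to the right and rows downward; lengths in m; the calibration is good to about 2 mm. A picture is of the moment at which its call begins. calibration takes no time and is no camera call.
- job_done(): hands the job in; it is judged then, once.
Trained networks look in the newest picture that a camera, given by its name, has taken for a name from the list of things; names that differ only in an ending like _2 or _b are one class to them, and where a whole thing is asked for, a point or a joint stands for the part that bears it (a point fixed in the world has none). Each returns a list of dicts, best first, with "score" (0 to 1); they miss things now and then, are a little off and sometimes report something else, mostly with a low value. They report only what shows in the picture. A call takes as long as a camera call.
- find_in(camera, target): "point" ([column, row] in pixels, amid what is visible of it).
- landmark_of(camera, target): "point" ([column, row] in pixels: a listed point, or the origin of a listed thing).
The state is a dict: "clock": time; "joint_pos": joint angles; "qvel": joint speeds; "effort": joint torques, N m; "eef_pos": TCP position; "tcp_rot": TCP orientation; "force": force on the tool from outside, world axes, zero at the start; "wrist_torque": the same for the moment, N m; "finger_gap": finger opening in m; "finger_force": force on a finger pad.
Only numpy, scipy, OpenCV 4.12 (cv2) and the standard library are available. Lean on these libraries where they do the work, as an engineer would, in place of code of your own. Each camera call takes 0.05 s, during which the arm holds its last target. There are 200 camera calls.

TASK

Tighten the four bolts round the feeder's hopper with the socket wrench in cross order and in two passes: first an eighth of a turn on every bolt, then every bolt home to its stop, each pass going from a bolt to the one opposite before the other pair. Then tip all the capacitors from the scoop into the hopper, and last switch the controller's knob up from off by three clicks. Leave the wrench upright in its stand and the empty scoop standing flat on the bench, and do not disturb the mug or the tape roll.

Things in the scene. Friction and masses are not known exactly. Their poses are not given: they have to be found in the camera images.
- bolt_a (a joint): hinge of bolt a, rad: 0 fully slack, 1.5 at its hard stop (fully tight); grows as the bolt is turned clockwise seen from above; starts between 0 and 0.2; friction about 0.07 N m, stays where it is left
- head_a (a point): square steel head of bolt a, 22x22 mm and 19 mm high, the top 6 mm bevelled to 14x14 mm; point 7 mm over its foot, 9 mm over the flange (49 mm over the bench); x and y along its flats, z up. The four bolts a, b, c, d stand in this order counter-clockwise on a circle of 196 mm diameter on the feeder's flange; a is opposite c, b opposite d
- bolt_b (a joint): hinge of bolt b, rad: 0 fully slack, 1.5 at its hard stop (fully tight); grows as the bolt is turned clockwise seen from above; starts between 0 and 0.2; friction about 0.07 N m, stays where it is left
- head_b (a point): square steel head of bolt b, 22x22 mm and 19 mm high, the top 6 mm bevelled to 14x14 mm; point 7 mm over its foot, 9 mm over the flange (49 mm over the bench); x and y along its flats, z up. The four bolts a, b, c, d stand in this order counter-clockwise on a circle of 196 mm diameter on the feeder's flange; a is opposite c, b opposite d
- bolt_c (a joint): hinge of bolt c, rad: 0 fully slack, 1.5 at its hard stop (fully tight); grows as the bolt is turned clockwise seen from above; starts between 0 and 0.2; friction about 0.07 N m, stays where it is left
- head_c (a point): square steel head of bolt c, 22x22 mm and 19 mm high, the top 6 mm bevelled to 14x14 mm; point 7 mm over its foot, 9 mm over the flange (49 mm over the bench); x and y along its flats, z up. The four bolts a, b, c, d stand in this order counter-clockwise on a circle of 196 mm diameter on the feeder's flange; a is opposite c, b opposite d
- bolt_d (a joint): hinge of bolt d, rad: 0 fully slack, 1.5 at its hard stop (fully tight); grows as the bolt is turned clockwise seen from above; starts between 0 and 0.2; friction about 0.07 N m, stays where it is left
- head_d (a point): square steel head of bolt d, 22x22 mm and 19 mm high, the top 6 mm bevelled to 14x14 mm; point 7 mm over its foot, 9 mm over the flange (49 mm over the bench); x and y along its flats, z up. The four bolts a, b, c, d stand in this order counter-clockwise on a circle of 196 mm diameter on the feeder's flange; a is opposite c, b opposite d
- hopper_mouth (a point): centre of the mouth of the feeder's round steel hopper, at rim height (120 mm over the bench). Mouth 120 mm inner, 128 mm outer diameter, narrowing to 92 mm at its floor 75 mm below the rim. The feeder is fixed: grey housing 220x220 mm, round flange 238 mm in diameter with its top at 40 mm, hopper in its middle
- wrench_grip (a point): centre of the square rubber grip (24x24 mm, 62 mm long) of the socket wrench, which stands upright in its stand; z up along the tool, x and y along the flats of grip and socket alike. The grip's centre is 128 mm over the open foot of the 36x36 mm socket, whose square hole is 26x26 mm and 26 mm deep; whole length 159 mm, 0.22 kg; 16 mm round shaft between socket and grip
- stand: fixed dark steel wrench stand, 66x66 mm, 34 mm high, with a 42x42 mm square pocket whose floor is 10 mm over the bench; origin at the centre of its underside, x and y along its sides
- knob (a joint): selector knob of the speed controller, rad: 0 is off (end stop); grows clockwise seen from above; clicks into detents 0.419 rad (24 degrees) apart, five of them after off; torque about 0.025 N m
- knob_grip (a point): on the knob's axis at the middle height of its black grip bar (44 mm long, 14 mm thick, 22 mm high; point 62 mm over the bench, turns with the knob, x along the bar). The fixed grey controller box is 100x90 mm, 42 mm high
- scoop_handle (a point): centre of the black cross handle of the aluminium pouring scoop: bar 14 mm thick (x), 20 mm high, 77 mm long (y), at 88 mm over the scoop's underside; free space of 69 mm between its posts. Scoop floor 86x76 mm right under the handle, side walls 42 mm high, back wall at +x; its open pouring lip is on the -x side, rising at 30 degrees and ending 86 mm from the handle's axis, 27 mm over the underside. z up, 0.22 kg empty
- mug: orange coffee mug at the back, a bystander; origin at its underside
- tape: roll of tape at the back, a bystander; origin at its underside
- cap_1_mid (a point): centre of brown capacitor 1, a cylinder 30 mm in diameter and 49 mm long (its z axis), about 45 g, at first standing in the scoop; may be absent
- cap_2_mid (a point): centre of brown capacitor 2, a cylinder 30 mm in diameter and 49 mm long (its z axis), about 45 g, at first standing in the scoop; may be absent
- cap_3_mid (a point): centre of brown capacitor 3, a cylinder 30 mm in diameter and 49 mm long (its z axis), about 45 g, at first standing in the scoop; may be absent
- cap_4_mid (a point): centre of brown capacitor 4, a cylinder 30 mm in diameter and 49 mm long (its z axis), about 45 g, at first standing in the scoop; may be absent

How it is judged:
By the outcome, as a careful person would: the job done as asked, in the order asked, and still so for the second after the job is handed in, with the robot touching nothing.
Of cap_1, cap_2, cap_3, cap_4 only 2 to 4 are there at a start; the rules pass over those that are not, and their reading is None.
At some moment in a run one of scoop may be knocked a few centimetres aside while the robot is not near it.
It also fails if it takes over 200 s, if anything falls off the work surface, if the arm or the gripper's body presses on something with over 40 N, if the wrist force passes 120 N, or if a joint passes its speed limit or range.

## Working session

There is one attempt and no reset: what is moved stays moved. The work goes in short steps, Python scripts to look and compute and a tool call to move; the robot and the scene stay as the last step left them, time stands still between calls to the robot, and variables do not carry over. Pictures are saved under pics/ and viewed, at most 14 in all, crops included, and the job is handed in when it is done.

Besides the shell and the picture viewer there is one more tool, called after "Call:" as name(argument=value, ...) on one line, values as JSON. step_arm: Moves the arm, as the interface text tells. Its arguments: {"type":"object","properties":{"translation":{"type":"array","items":{"type":"array","items":{"type":"number"}}},"angular":{"type":"array","items":{"type":"array","items":{"type":"number"}}},"fingers":{"type":"array","items":{"type":"number"}},"grip_force":{"type":"number"}},"required":["translation","angular","fingers"]}

```bash
ls; mkdir -p pics
cat > h.py <<'E'
from station import *
import numpy as np, cv2
from scipy.spatial.transform import Rotation as Rn
def ray(cam,p):
    c=calibration(cam);K,R,t=map(np.array,(c["K"],c["R"],c["t"]))
    d=R.T@np.linalg.solve(K,[p[0],p[1],1.]);return -R.T@t,d/np.linalg.norm(d)
def atz(cam,p,z):
    o,d=ray(cam,p);return o+d*(z-o[2])/d[2]
def tri(p1,p2):
    o1,d1=ray("top",p1);o2,d2=ray("side",p2)
    s=np.linalg.lstsq(np.c_[d1,-d2],o2-o1,rcond=None)[0]
    a,b=o1+d1*s[0],o2+d2*s[1];return (a+b)/2,np.linalg.norm(a-b)
def proj(cam,X):
    c=calibration(cam);K,R,t=map(np.array,(c["K"],c["R"],c["t"]))
    v=K@(R@np.array(X)+t);return v[:2]/v[2]
def shot(cam,name,scale=1.5):
    im=np.array(camera(cam));cv2.imwrite(f"pics/{name}.png",cv2.resize(im[:,:,::-1],None,fx=scale,fy=scale,interpolation=cv2.INTER_CUBIC));return im
E
python3 - <<'E'
from h import *
np.set_printoptions(precision=4,suppress=True)
shot("top","t0");shot("side","s0")
for c in("top","side"):
    k=calibration(c);print(c,np.array(k["K"])[0],ray(c,(256,192)))
for n in["head_a","hopper_mouth","wrench_grip","stand","knob_grip","scoop_handle","cap_1_mid","mug","tape"]:
    for c in("top","side"):
        print(n,c,[(round(float(r["score"]),2),np.round(r["point"],1).tolist()) for r in landmark_of(c,n)])
print(observe())
E
```

```text
pics
top [347.2746   0.     258.5492] (array([ 0.3548, -0.0164,  1.2135]), array([ 0.2155, -0.01  , -0.9765]))
side [401.9312   0.     257.712 ] (array([0.1186, 0.8266, 0.788 ]), array([ 0.3897, -0.7156, -0.5797]))
head_a top [(0.52, [272.8, 234.9]), (0.49, [259.7, 179.1]), (0.49, [239.6, 211.8]), (0.42, [299.3, 202.7])]
head_a side [(0.61, [299.3, 208.3]), (0.44, [255.5, 219.2]), (0.41, [238.6, 192.4])]
hopper_mouth top [(0.56, [265.9, 203.2])]
hopper_mouth side [(0.95, [265.8, 183.4])]
wrench_grip top [(0.68, [174.9, 172.6])]
wrench_grip side [(0.93, [180.5, 216.4]), (0.35, [265.4, 267.6])]
stand top [(0.67, [184.3, 185.7])]
stand side [(0.7, [184.2, 256.1])]
knob_grip top [(0.56, [342.0, 190.0])]
knob_grip side [(0.5, [296.7, 156.8])]
scoop_handle top [(0.63, [185.5, 249.0])]
scoop_handle side [(0.98, [264.6, 263.1]), (0.48, [252.2, 280.4])]
cap_1_mid top [(0.45, [194.6, 255.7])]
cap_1_mid side [(0.48, [274.0, 280.2])]
mug top [(0.82, [221.1, 159.9])]
mug side [(0.63, [189.2, 224.6]), (0.57, [261.6, 269.6])]
tape top [(0.93, [297.0, 140.2])]
tape side [(0.9, [226.3, 174.9]), (0.21, [273.0, 281.8])]
{'clock': 1.0, 'joint_pos': array([-1.349 ,  0.2382, -0.0135,  1.3192,  0.    ,  1.5708]), 'qvel': array([-0.0005,  0.0004, -0.0001, -0.0002,  0.0002,  0.0006]), 'effort': array([ -0.0005, -53.8581,  34.6699,   0.0025,  -0.0001,  -0.    ]), 'eef_pos': array([ 0.1155, -0.5121,  0.4047]), 'tcp_rot': array([ 0.9939,  0.1107,  0.    , -0.    ]), 'force': array([ 0.2549, -0.3206,  0.6923]), 'wrist_torque': array([-0.0054,  0.0021, -0.0509]), 'finger_force': 0.0, 'finger_gap': 0.0851805615163522}
```

```bash
python3 - <<'E'
import cv2
a=cv2.imread("pics/t0.png");b=cv2.imread("pics/s0.png")
a=a[150:450,200:600];b=b[150:450,200:600]
cv2.imwrite("pics/t1.png",cv2.resize(a,None,fx=2,fy=2,interpolation=cv2.INTER_CUBIC))
cv2.imwrite("pics/s1.png",cv2.resize(b,None,fx=2,fy=2,interpolation=cv2.INTER_CUBIC))
E
python3 - <<'E'
from h import *
np.set_printoptions(precision=4,suppress=True)
for n,a,b in[("hop",(265.9,203.2),(265.8,183.4)),("wg",(174.9,172.6),(180.5,216.4)),("st",(184.3,185.7),(184.2,256.1)),("kn",(342,190),(296.7,156.8)),("sc",(185.5,249),(264.6,263.1)),("cap",(194.6,255.7),(274,280.2)),("mug",(221.1,159.9),(189.2,224.6)),("tape",(297,140.2),(226.3,174.9))]:
    print(n,*tri(a,b))
for p in[(272.8,234.9),(259.7,179.1),(239.6,211.8),(299.3,202.7)]:
    X=atz("top",p,.049);print(X,proj("side",X))
E
```

```text
hop [ 0.5611 -0.055   0.1165] 0.007656832257548184
wg [0.6706 0.2218 0.151 ] 0.007956915600743472
st [0.6677 0.2247 0.0131] 0.006438155440419226
kn [ 0.5844 -0.321   0.0645] 0.011542343786414217
sc [0.4346 0.2121 0.0863] 0.004469399737164411
cap [0.4152 0.1961 0.0203] 0.0028375200475579164
mug [ 0.7565  0.0888 -0.0101] 0.0004286811460195392
tape [ 0.8038 -0.1992 -0.0067] 0.007921332263324032
[ 0.4607 -0.0719  0.049 ] [299.3437 208.1014]
[ 0.6562 -0.0451  0.049 ] [238.4548 195.1904]
[0.5481 0.0328 0.049 ] [257.2175 219.253 ]
[ 0.5617 -0.1723  0.049 ] [282.9648 182.7303]
```

View pics/t1.png

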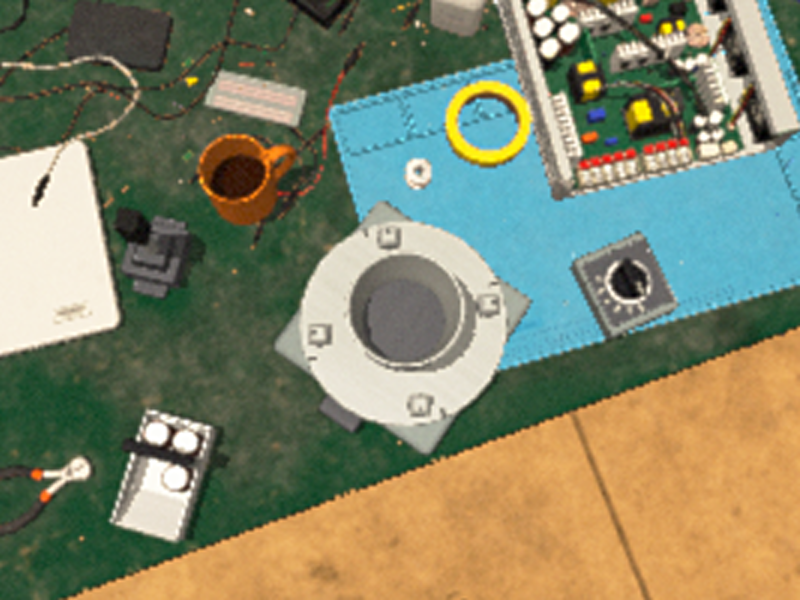

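View pics/s1.png

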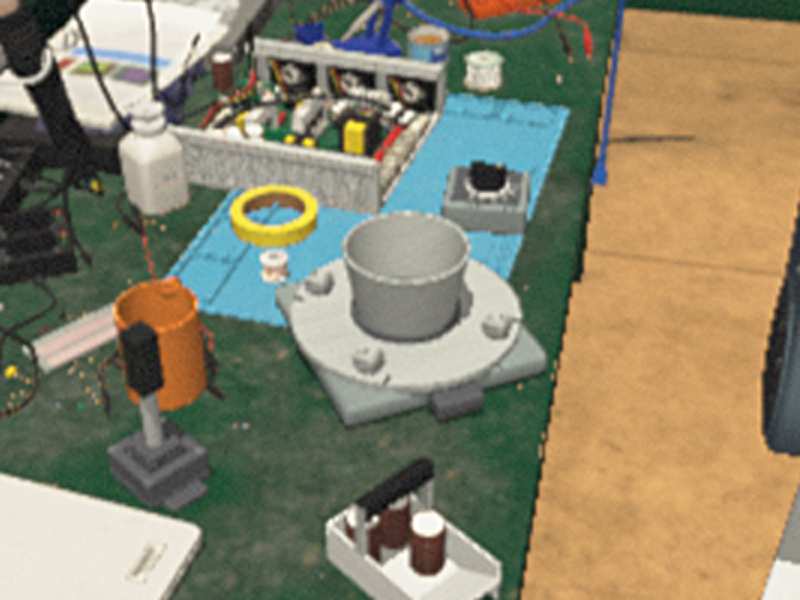

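The top view shows the hopper at about (400,310), with bolts at (388,237), (488,304), (420,404) and (318,334). The wrench is at (130,225), the knob at (628,280), and the scoop with three capacitors at (165,475), lip toward the robot. The side view agrees. Next I refine by fitting edges.

```bash
cat > fit.py <<'E'
from h import *
from scipy.optimize import minimize
def load(n):
    im=cv2.imread(n);im=cv2.resize(im,(512,384),interpolation=cv2.INTER_AREA);return im
def grad(im):
    g=cv2.GaussianBlur(im.astype(np.float32),(0,0),0.7)
    s=[np.hypot(cv2.Sobel(g[...,i],cv2.CV_32F,1,0),cv2.Sobel(g[...,i],cv2.CV_32F,0,1)) for i in range(3)]
    return np.minimum(np.max(s,0),150)
def samp(G,uv): return cv2.remap(G,uv[:,0].astype(np.float32)[None],uv[:,1].astype(np.float32)[None],cv2.INTER_LINEAR)[0]
def P(cam,X):
    c=calibration(cam);K,R,t=map(np.array,(c["K"],c["R"],c["t"]));v=(X@R.T+t)@K.T;return v[:,:2]/v[:,2:]
def circ(x,y,z,r,n=200):
    a=np.linspace(0,2*np.pi,n);return np.c_[x+r*np.cos(a),y+r*np.sin(a),np.full(n,z)]
def rect(x,y,z,yaw,w,h,n=25):
    c=np.array([[-w,-h],[w,-h],[w,h],[-w,h],[-w,-h]])/2
    p=np.concatenate([np.linspace(c[i],c[i+1],n) for i in range(4)])
    R=np.array([[np.cos(yaw),-np.sin(yaw)],[np.sin(yaw),np.cos(yaw)]]);p=p@R.T
    return np.c_[p+[x,y],np.full(len(p),z)]
E
python3 - <<'E'
from fit import *
np.set_printoptions(precision=4,suppress=True)
G={"top":grad(load("pics/t0.png")),"side":grad(load("pics/s0.png"))}
def best(f,x0,d):
    # multi start NM
    rs=[]
    for k in range(12):
        r=minimize(lambda p:-f(p),np.array(x0)+np.array(d)*np.random.uniform(-1,1,len(x0)),method="Nelder-Mead",options=dict(initial_simplex=None))
        rs.append((r.fun,r.x))
    return min(rs,key=lambda r:r[0])
np.random.seed(0)
for cams in(["top"],["side"],["top","side"]):
    f=lambda p:sum(samp(G[c],P(c,circ(p[0],p[1],.04,.119))).mean()+.5*samp(G[c],P(c,circ(p[0],p[1],.12,.064))).mean()+.5*samp(G[c],P(c,circ(p[0],p[1],.12,.06))).mean() for c in cams)
    print("feeder",cams,best(f,[.558,-.062],[.01,.01]))
for cams in(["top"],["side"],["top","side"]):
    f=lambda p:sum(samp(G[c],P(c,rect(p[0],p[1],.034,p[2],.066,.066))).mean() for c in cams)
    print("stand",cams,best(f,[.668,.224,.0],[.008,.008,.7]))
    f=lambda p:sum(samp(G[c],P(c,rect(p[0],p[1],.042,p[2],.1,.09))).mean() for c in cams)
    print("box",cams,best(f,[.584,-.321,.3],[.01,.01,.6]))
    f=lambda p:sum(samp(G[c],P(c,rect(p[0],p[1],.042,p[2],.086,.076))).mean() for c in cams)
a=load("pics/t0.png")
tiles=[]
for u,v in[(272.8,235.9),(259.7,179.1),(239.6,211.8),(296,202)]:
    t=cv2.getRectSubPix(a,(20,20),(u,v));tiles.append(cv2.resize(t,(260,260),interpolation=cv2.INTER_CUBIC))
for u,v,s in[(182,182,40),(342,193,40),(187,258,50),(265,203,80)]:
    t=cv2.getRectSubPix(a,(s,s),(u,v));tiles.append(cv2.resize(t,(260,260),interpolation=cv2.INTER_CUBIC))
m=np.vstack([np.hstack(tiles[:4]),np.hstack(tiles[4:])]);m=cv2.resize(m,(800,400),interpolation=cv2.INTER_AREA);cv2.imwrite("pics/m.png",m)
E
```

```text
feeder ['top'] (np.float64(-269.4590148925781), array([ 0.5589, -0.0632]))Traceback (most recent call last):
  File "<stdin>", line 14, in <module>
  File "<stdin>", line 8, in best
    res = _minimize_neldermead(fun, x0, args, callback, bounds=bounds,
                               **options)
    fxc = func(xc)
    fx = function(np.copy(x), *(wrapper_args + args))
  File "<stdin>", line 8, in <lambda>
  File "<stdin>", line 13, in <lambda>
  File "<stdin>", line 13, in <genexpr>
  File "fit.py", line 11, in P
    c=calibration(cam);K,R,t=map(np.array,(c["K"],c["R"],c["t"]));v=(X@R.T+t)@K.T;return v[:,:2]/v[:,2:]
ValueError: time passes only in moves, steps and waits
```

```bash
python3 - <<'E'
s=open("h.py").read()
s=s.replace("def ray(","import functools\n_cal=calibration\n@functools.lru_cache(None)\ndef calibration(n): return _cal(n)\ndef ray(",1);open("h.py","w").write(s)
E
cat > f1.py <<'E'
from fit import *
np.set_printoptions(precision=4,suppress=True)
G={"top":grad(load("pics/t0.png")),"side":grad(load("pics/s0.png"))}
def best(f,x0,d,n=12):
    rs=[]
    for k in range(n):
        r=minimize(lambda p:-f(p),np.array(x0)+np.array(d)*np.random.uniform(-1,1,len(x0)),method="Nelder-Mead")
        rs.append((r.fun,r.x))
    return min(rs,key=lambda r:r[0])
np.random.seed(0)
E
python3 - <<'E'
from f1 import *
for cams in(["top"],["side"],["top","side"]):
    f=lambda p:sum(samp(G[c],P(c,circ(p[0],p[1],.04,.119))).mean()+.5*samp(G[c],P(c,circ(p[0],p[1],.12,.064))).mean()+.5*samp(G[c],P(c,circ(p[0],p[1],.12,.06))).mean() for c in cams)
    print("feeder",cams,best(f,[.558,-.062],[.01,.01]))
for cams in(["top"],["side"],["top","side"]):
    f=lambda p:sum(samp(G[c],P(c,rect(p[0],p[1],.034,p[2],.066,.066))).mean() for c in cams)
    print("stand",cams,best(f,[.668,.224,.0],[.008,.008,.7]))
    f=lambda p:sum(samp(G[c],P(c,rect(p[0],p[1],.042,p[2],.1,.09))).mean() for c in cams)
    print("box",cams,best(f,[.584,-.321,.3],[.01,.01,.6]))
a=load("pics/t0.png")
tiles=[]
for u,v in[(272.8,235.9),(259.7,179.1),(239.6,211.8),(296,202)]:
    t=cv2.getRectSubPix(a,(20,20),(u,v));tiles.append(cv2.resize(t,(260,260),interpolation=cv2.INTER_CUBIC))
for u,v,s in[(182,182,40),(342,193,40),(187,258,50),(265,203,80)]:
    t=cv2.getRectSubPix(a,(s,s),(u,v));tiles.append(cv2.resize(t,(260,260),interpolation=cv2.INTER_CUBIC))
m=np.vstack([np.hstack(tiles[:4]),np.hstack(tiles[4:])]);m=cv2.resize(m,(800,400),interpolation=cv2.INTER_AREA);cv2.imwrite("pics/m.png",m)
E
```

```text
feeder ['top'] (np.float64(-269.4590148925781), array([ 0.5589, -0.0632]))
feeder ['side'] (np.float64(-245.59890747070312), array([ 0.5597, -0.0613]))
feeder ['top', 'side'] (np.float64(-513.7940063476562), array([ 0.5592, -0.0628]))
stand ['top'] (np.float64(-122.48446655273438), array([0.6475, 0.241 , 0.1145]))
box ['top'] (np.float64(-147.80020141601562), array([ 0.58  , -0.3195,  0.3005]))
stand ['side'] (np.float64(-111.91755676269531), array([ 0.6693,  0.2203, -0.3092]))
box ['side'] (np.float64(-131.51402282714844), array([ 0.5754, -0.3275,  0.0747]))
stand ['top', 'side'] (np.float64(-210.40704345703125), array([ 0.67  ,  0.2194, -0.2893]))
box ['top', 'side'] (np.float64(-272.74627685546875), array([ 0.5803, -0.3178,  0.3279]))
```

View pics/m.png

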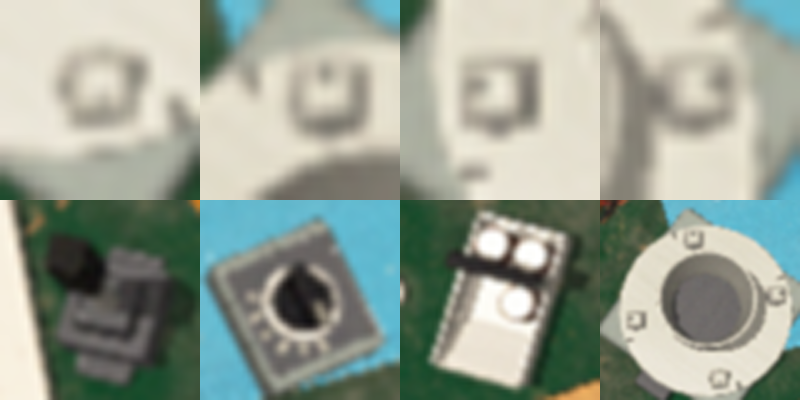

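The montage shows the heads roughly square to the image, the stand turned about 15° clockwise, the box about 18° counter-clockwise and the scoop about 17° clockwise. The knob's bar isn't clear yet, so I fit the bolts, scoop and wrench grip and zoom in on the knob.

Run:
```python
from f1 import *
C=np.array([.5592,-.0628])
for cams in(["top"],["side"],["top","side"]):
    def f(p,cams=cams):
        s=0
        for k in range(4):
            a=p[0]+k*np.pi/2;x,y=C+.098*np.array([np.cos(a),np.sin(a)])
            for c in cams:
                if c=="side" and k==3: continue
                s+=samp(G[c],P(c,rect(x,y,.055,p[1+k],.022,.022))).mean()
        return s
    print("bolts",cams,best(f,[.11,0,0,0,0],[.06]+[.5]*4,20))
for cams in(["top"],["side"],["top","side"]):
    f=lambda p:sum(samp(G[c],P(c,rect(p[0],p[1],.098,p[2],.014,.077))).mean() for c in cams)
    print("handle",cams,best(f,[.434,.212,-.3],[.01,.01,.2]))
    f=lambda p:sum(samp(G[c],P(c,rect(p[0],p[1],.169,p[2],.024,.024))).mean()+samp(G[c],P(c,rect(p[0],p[1],.107,p[2],.024,.024))).mean() for c in cams)
    print("grip",cams,best(f,[.670,.22,-.3],[.01,.01,.3]))
    f=lambda p:sum(samp(G[c],P(c,rect(p[0],p[1],.073,p[2],.044,.014))).mean() for c in cams)
    print("knob",cams,best(f,[.581,-.318,-.3],[.005,.005,1.5],25))
C=[]
for n,u,v in[("t0",342,192),("s0",296,158)]:
    t=cv2.getRectSubPix(load(f"pics/{n}.png"),(32,32),(u,v));C.append(cv2.resize(t,(400,400),interpolation=cv2.INTER_LANCZOS4))
cv2.imwrite("pics/k.png",np.hstack(C))
```

```text
bolts ['top'] (np.float64(-488.09503173828125), array([ 0.0565, -0.4654,  0.2794, -0.0708, -0.0783]))
bolts ['side'] (np.float64(-369.099609375), array([ 0.077 , -0.5104,  0.0071,  0.5315,  0.3583]))
bolts ['top', 'side'] (np.float64(-850.1477661132812), array([ 0.064 ,  1.1562, -0.0226, -0.0022,  0.011 ]))
handle ['top'] (np.float64(-149.18014526367188), array([ 0.4456,  0.1913, -0.3075]))
grip ['top'] (np.float64(-225.38128662109375), array([ 0.6385,  0.2311, -0.4489]))
knob ['top'] (np.float64(-136.8451385498047), array([ 0.5601, -0.3183, -1.0514]))
handle ['side'] (np.float64(-126.9391860961914), array([ 0.4227,  0.2469, -0.3855]))
grip ['side'] (np.float64(-231.55621337890625), array([ 0.6697,  0.2248, -0.4243]))
knob ['side'] (np.float64(-149.55633544921875), array([ 0.5769, -0.3236,  0.0012]))
handle ['top', 'side'] (np.float64(-235.33035278320312), array([ 0.4311,  0.2131, -0.3341]))
grip ['top', 'side'] (np.float64(-427.6651916503906), array([ 0.6688,  0.2184, -0.3745]))
knob ['top', 'side'] (np.float64(-277.57342529296875), array([ 0.5794, -0.3215, -0.051 ]))
```

View pics/k.png

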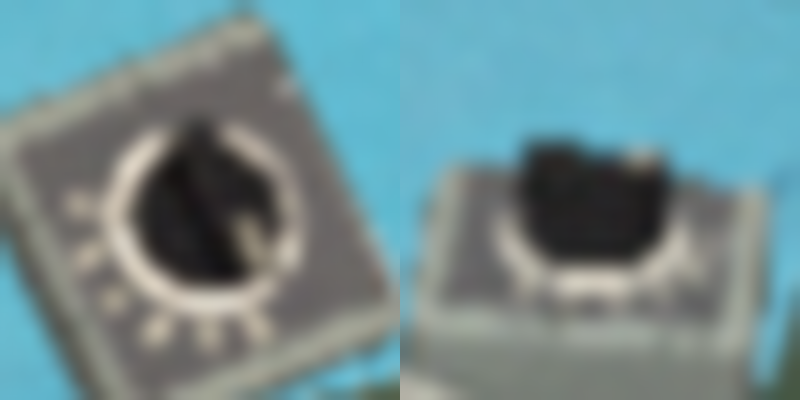

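```bash
cat > avg.py <<'E'
from h import *
np.set_printoptions(precision=4,suppress=True)
def avg(targets,n=5,zs={}):
    out={}
    for i in range(n):
        for c in("top","side"):
            camera(c)
            for t in targets:
                for r in landmark_of(c,t):
                    if r["score"]>.3: out.setdefault((t,c),[]).append(r["point"])
    res={}
    for (t,c),ps in out.items():
        ps=np.array(ps);cl=[]
        for p in ps:
            for q in cl:
                if np.linalg.norm(np.median(q,0)-p)<8: q.append(p);break
            else: cl.append([p])
        for q in cl:
            if len(q)>=max(2,n//2):
                m=np.median(q,0);res.setdefault(t,{}).setdefault(c,[]).append(m)
                print(t,c,len(q),m,"std",np.std(q,0), "atz",atz(c,m,zs[t]) if t in zs else "")
    for t in res:
        if all(len(res[t].get(c,[]))==1 for c in("top","side")): print(t,"tri",*tri(res[t]["top"][0],res[t]["side"][0]))
    return res
E
python3 - <<'E'
from avg import *
avg(["head_a","hopper_mouth","wrench_grip","stand","knob_grip","scoop_handle"],5,dict(head_a=.049,knob_grip=.062,wrench_grip=.138,scoop_handle=.088,hopper_mouth=.12,stand=0))
print(atz("top",(344,191.8),.073))
for p in[(262.7,179),(273.3,234.7),(239.3,211.3),(296,201.3)]:
    X=atz("top",p,.058);d=X[:2]-[.5592,-.0628];print(X,np.hypot(*d),np.degrees(np.arctan2(d[1],d[0])))
E
```

```text
head_a top 5 [238.3 212.8] std [1.4555 1.1496] atz [0.5451 0.0374 0.049 ]
head_a top 5 [262.2 180.2] std [0.5492 0.9474] atz [ 0.6516 -0.0534  0.049 ]
head_a top 5 [272.4 233.6] std [0.5329 1.0186] atz [ 0.4651 -0.071   0.049 ]
head_a top 5 [297.7 201.8] std [1.9752 1.1825] atz [ 0.5653 -0.1672  0.049 ]
hopper_mouth top 5 [265.3 202.6] std [1.5549 1.5829] atz [ 0.5589 -0.0544  0.12  ]
wrench_grip top 5 [177.1 175.1] std [1.0008 0.9091] atz [0.6694 0.2199 0.138 ]
wrench_grip top 2 [185.5 246. ] std [0.5 0.4] atz [0.442 0.202 0.138]
stand top 5 [184.2 186.3] std [0.8319 1.3676] atz [0.6659 0.2263 0.    ]
knob_grip top 5 [343.2 191.9] std [1.1082 1.663 ] atz [ 0.5836 -0.3232  0.062 ]
scoop_handle top 5 [186.  249.4] std [0.9749 1.4428] atz [0.4352 0.211  0.088 ]
head_a side 5 [297.8 209. ] std [1.3297 0.9571] atz [ 0.4631 -0.0657  0.049 ]
head_a side 5 [239.8 192. ] std [1.4232 0.9948] atz [ 0.6611 -0.062   0.049 ]
head_a side 5 [255.8 220.5] std [0.8635 0.5571] atz [0.5491 0.0397 0.049 ]
hopper_mouth side 5 [265.4 180.8] std [0.5418 0.5692] atz [ 0.57   -0.0616  0.12  ]
wrench_grip side 5 [179.5 217.7] std [1.019  1.1849] atz [0.6763 0.2147 0.138 ]
stand side 5 [187.9 256.8] std [1.1686 1.8363] atz [0.6698 0.2125 0.    ]
knob_grip side 5 [295.7 158.8] std [1.6714 1.1967] atz [ 0.5777 -0.3115  0.062 ]
knob_grip side 2 [256.45 221.25] std [0.35 0.55] atz [0.5383 0.0556 0.062 ]
scoop_handle side 5 [265.1 264.5] std [1.4719 0.3929] atz [0.4285 0.2167 0.088 ]
hopper_mouth tri [ 0.5613 -0.0528  0.127 ] 0.0077746516642696025
stand tri [0.6615 0.2232 0.0134] 0.0019713298960725967
scoop_handle tri [0.4335 0.2116 0.0815] 0.004479505320853928
[ 0.5815 -0.323   0.073 ]
[ 0.6534 -0.0552  0.058 ] 0.09447362263806196 4.6406366179931915
[ 0.4604 -0.0732  0.058 ] 0.09934437834577482 -174.01256729361202
[0.5484 0.0333 0.058 ] 0.09669769390698113 96.42214535695453
[ 0.5659 -0.1605  0.058 ] 0.0979682553223099 -86.08364730906663
```

```bash
cat > plan.py <<'E'
from h import *
np.set_printoptions(precision=4,suppress=True)
L=.155
def Rdown(psi): c,s=np.cos(psi),np.sin(psi);return np.array([[c,s,0],[s,-c,0],[0,0,-1.]])
def state():
    o=observe();R=Rn.from_quat(o["tcp_rot"]).as_matrix();p=o["eef_pos"]
    print("clk %.1f"%o["clock"],"grasp",p+R[:,2]*L,"yaw %.1f"%np.degrees(np.arctan2(R[1,0],R[0,0])),"tilt %.1f"%np.degrees(np.arccos(-R[2,2])),"q",np.round(o["joint_pos"],2),"gap %.1f"%(o["finger_gap"]*1e3),"F",np.round(o["force"],1),"M",np.round(o["wrist_torque"],3))
    return p,R
def plan(wps,start=None):
    """wps: (x,y,z,yaw_deg) grasp point, tool down; or (x,y,z,R)"""
    p,R=state() if start is None else start
    for w in wps:
        Rt=Rdown(np.radians(w[3])) if np.isscalar(w[3]) else w[3]
        pt=np.array(w[:3])-Rt[:,2]*L
        t=R.T@(pt-p)*1e3;a=np.degrees(Rn.from_matrix(R.T@Rt).as_rotvec())
        n=max(np.linalg.norm(t)/50,np.linalg.norm(a)/8.59)
        print(np.round(t).tolist(),np.round(a,1).tolist(),"rows>=%.1f"%n)
        # continue from the rounded command
        p=p+R@np.round(t)/1e3;R=R@Rn.from_rotvec(np.radians(np.round(a,1))).as_matrix()
E
python3 - <<'E'
from plan import *
plan([(.4,-.19,.25,12.7),(.53,.05,.25,45),(.6695,.2193,.23,73),(.6695,.2193,.138,73)])
E
```

```text
clk 4.5 grasp [ 0.1155 -0.5121  0.2497] yaw 12.7 tilt 0.0 q [-1.35  0.24 -0.01  1.32 -0.    1.57] gap 85.0 F [-0.6 -1.2 -0.8] M [ 0.03  -0.015  0.019]
[348.0, -252.0, -0.0] [-0.0, 0.0, 0.0] rows>=8.6
[180.0, -205.0, -0.0] [-0.0, -0.0, -32.3] rows>=5.5
[218.0, -21.0, 20.0] [-0.0, -0.0, -28.0] rows>=4.4
[0.0, 0.0, 92.0] [-0.0, -0.0, 0.0] rows>=1.8
```

Call:
step_arm(translation=[[174,-126,0],[174,-126,0],[174,-126,0],[174,-126,0],[174,-126,0],[174,-126,0]], angular=[[0,0,0],[0,0,0],[0,0,0],[0,0,0],[0,0,0],[0,0,0]], fingers=[60,60,60,60,60,60])

```text
clock: 5.1
eef_pos: [0.2587, -0.3493, 0.405]
tcp_rot: [0.994, 0.112, 0.0, 0.0]
force: [-0.3, -0.7, -0.5]
finger_gap: 0.0601
finger_force: 0.0
```

Call:
step_arm(translation=[[174,-126,0],[174,-126,0],[174,-126,0],[174,-126,0],[174,-126,0],[174,-126,0]], angular=[[0,0,0],[0,0,0],[0,0,0],[0,0,0],[0,0,0],[0,0,0]], fingers=[60,60,60,60,60,60])

```text
clock: 5.7
eef_pos: [0.4007, -0.1891, 0.4045]
tcp_rot: [0.994, 0.112, -0.0, -0.0]
force: [-0.2, -0.1, 0.2]
finger_gap: 0.0597
finger_force: 0.0
```

Call:
step_arm(translation=[[180,-205,0],[180,-205,0],[180,-205,0],[180,-205,0],[180,-205,0],[180,-205,0],[180,-205,0],[180,-205,0]], angular=[[0,0,-32.3],[0,0,-32.3],[0,0,-32.3],[0,0,-32.3],[0,0,-32.3],[0,0,-32.3],[0,0,-32.3],[0,0,-32.3]], fingers=[60,60,60,60,60,60,60,60])

```text
clock: 6.5
eef_pos: [0.5301, 0.0485, 0.4043]
tcp_rot: [0.924, 0.383, -0.001, 0.0]
force: [-0.1, -1.1, -0.2]
finger_gap: 0.0602
finger_force: 0.0
```

Call:
step_arm(translation=[[218,-21,20],[218,-21,20],[218,-21,20],[218,-21,20],[218,-21,20],[218,-21,20],[218,-21,20],[218,-21,20]], angular=[[0,0,-28],[0,0,-28],[0,0,-28],[0,0,-28],[0,0,-28],[0,0,-28],[0,0,-28],[0,0,-28]], fingers=[60,60,60,60,60,60,60,60])

```text
clock: 7.3
eef_pos: [0.669, 0.2166, 0.3854]
tcp_rot: [0.804, 0.594, -0.0, 0.0]
force: [-1.1, -1.3, 0.1]
finger_gap: 0.06
finger_force: 0.0
```

Run:
```python
from plan import *
plan([(.6695,.2193,.23,73),(.6695,.2193,.138,73)])
a=shot("top","t2",1);b=shot("side","s2",1)
x=cv2.getRectSubPix(a,(80,80),(180,178));y=cv2.getRectSubPix(b,(100,100),(185,215))
cv2.imwrite("pics/w.png",np.hstack([cv2.resize(i,(400,400),interpolation=cv2.INTER_CUBIC) for i in(x,y)])[:,:,::-1])
```

```text
clk 7.3 grasp [0.669  0.2166 0.2304] yaw 72.9 tilt 0.0 q [ 0.31  0.57  0.45  1.46 -0.    2.18] gap 60.0 F [-1.1 -1.3  0.1] M [-0.03  -0.011 -0.008]
[3.0, -0.0, 0.0] [0.0, 0.0, -0.1] rows>=0.1
[-0.0, -0.0, 92.0] [0.0, 0.0, -0.0] rows>=1.8
```

View pics/w.png

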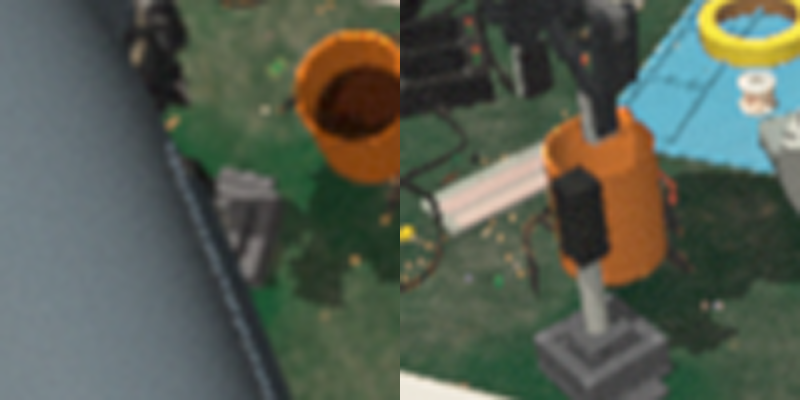

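The side crop shows the wrench grip at (580,215) with a visible lean, and the fingers above it near (605,90). I project the model to check the alignment.

Run:
```python
from plan import *
f=lambda X:((proj("side",X)-[185,215]+49.5)*4+[400,0]).round()
for z in(.034,.107,.138,.169,.23): print(z,f([.6695,.2193,z]))
g=np.array([.669,.2166,.2304-.015]);y=np.array([.956,-.294,0])
print("tips",f(g+.03*y),f(g-.03*y),"out",f(g+.045*y),f(g-.045*y))
```

```text
0.034 [599. 335.]
0.107 [586. 253.]
0.138 [580. 216.]
0.169 [574. 178.]
0.23 [562.  98.]
tips [540.  96.] [598. 136.] out [526.  86.] [613. 146.]
```

The projection matches both the wrench and the fingertips. Grasp and lift.

Call:
step_arm(translation=[[3,0,0],[3,0,40],[3,0,80],[3,0,92],[3,0,92]], angular=[[0,0,0],[0,0,0],[0,0,0],[0,0,0],[0,0,0]], fingers=[60,60,60,60,60], grip_force=70)

```text
clock: 7.9
eef_pos: [0.6696, 0.2214, 0.2913]
tcp_rot: [0.804, 0.595, -0.002, -0.001]
force: [-0.3, 0.1, -0.2]
finger_gap: 0.06
finger_force: 0.0
```

Call:
step_arm(translation=[[0,0,0],[0,0,0],[0,0,0],[0,0,0],[0,0,0],[0,0,0]], angular=[[0,0,0],[0,0,0],[0,0,0],[0,0,0],[0,0,0],[0,0,0]], fingers=[0,0,0,0,0,0])

```text
clock: 8.5
eef_pos: [0.6707, 0.222, 0.2952]
tcp_rot: [0.804, 0.595, 0.002, 0.001]
force: [1.1, 0.5, 6.6]
finger_gap: 0.023
finger_force: 69.7
```

Run:
```python
from plan import *
state()
```

```text
clk 8.5 grasp [0.6713 0.2222 0.1402] yaw 73.0 tilt 0.2 q [0.32 0.6  0.28 1.25 0.   2.19] gap 23.0 F [1.1 0.5 6.6] M [ 0.02   0.121 -0.044]
```

Run:
```python
from plan import *
plan([(.6713,.2222,.265,73),(.5497,.0371,.265,90),(.5497,.0371,.198,90)])
```

```text
clk 8.5 grasp [0.6713 0.2222 0.1402] yaw 73.0 tilt 0.2 q [0.32 0.6  0.28 1.25 0.   2.19] gap 23.0 F [1.1 0.5 6.6] M [ 0.02   0.121 -0.044]
[1.0, 1.0, -125.0] [0.2, -0.1, 0.0] rows>=2.5
[-213.0, -62.0, 0.0] [-0.0, -0.0, -17.0] rows>=4.4
[0.0, -0.0, 67.0] [-0.0, -0.0, 0.0] rows>=1.3
```

Call:
step_arm(translation=[[0,0,-20],[0,0,-60],[0,0,-100],[0,0,-125],[0,0,-125]], angular=[[0,0,0],[0,0,0],[0,0,0],[0,0,0],[0,0,0]], fingers=[0,0,0,0,0])

```text
clock: 9.0
eef_pos: [0.6704, 0.2218, 0.4229]
tcp_rot: [0.804, 0.595, 0.004, 0.001]
force: [1.2, 0.5, -3.3]
finger_gap: 0.0228
finger_force: 69.3
```

Call:
step_arm(translation=[[-53,-15,0],[-106,-31,0],[-160,-46,0],[-190,-56,0],[-213,-62,0],[-213,-62,0],[-213,-62,0],[-213,-62,0]], angular=[[0,0,-4],[0,0,-8],[0,0,-12],[0,0,-16],[0,0,-17],[0,0,-17],[0,0,-17],[0,0,-17]], fingers=[0,0,0,0,0,0,0,0])

```text
clock: 9.8
eef_pos: [0.5491, 0.0367, 0.4172]
tcp_rot: [0.707, 0.707, 0.0, -0.0]
force: [-0.0, 0.7, -2.4]
finger_gap: 0.0229
finger_force: 70.2
```

Run:
```python
from plan import *
plan([(.5497,.0371,.198,90)])
a=shot("top","t3",1);b=shot("side","s3",1)
u=proj("side",[.5497,.0371,.2]);x=cv2.getRectSubPix(b,(100,75),tuple(map(float,u)))
cv2.imwrite("pics/w2.png",cv2.resize(x,(800,600),interpolation=cv2.INTER_CUBIC)[:,:,::-1])
g=observe()["eef_pos"]-[0,0,.155]
f=lambda X:((proj("side",X)-u+[49.5,37])*8).round()
print("grip",f(g),"foot",f(g-[0,.0025,.13]),"head",f([.5497,.0346,.061]))
```

```text
clk 9.8 grasp [0.5491 0.0368 0.2622] yaw 90.0 tilt 0.0 q [0.07 0.28 0.07 1.37 0.   1.64] gap 22.9 F [-0.   0.7 -2.4] M [ 0.015  0.017 -0.012]
[0.0, 1.0, 64.0] [-0.0, -0.0, 0.0] rows>=1.3
grip [395. 135.] foot [403. 457.] head [404. 616.]
```

View pics/w2.png

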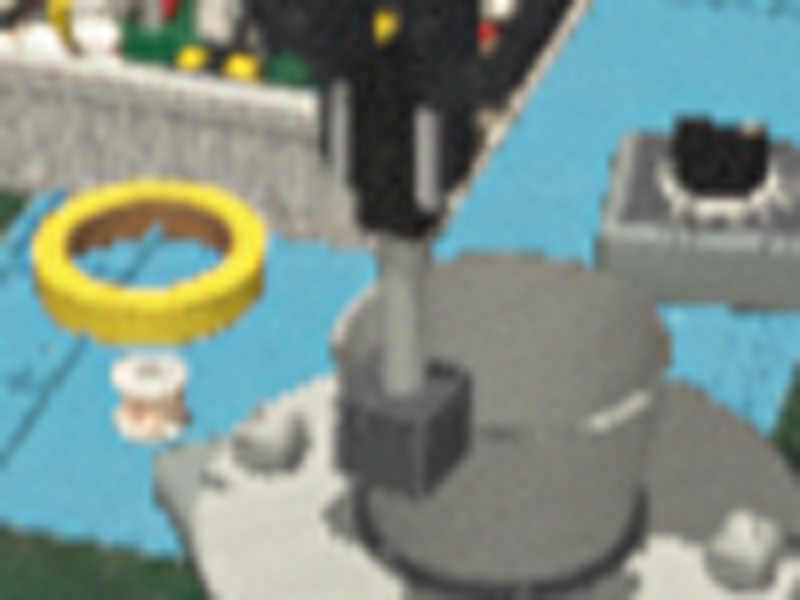

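The wrench hangs straight in the gripper, with the socket foot at about (404,460) as predicted. Descend onto the left bolt.

Call:
step_arm(translation=[[0,1,30],[0,1,60],[0,1,66],[0,1,70],[0,1,74],[0,1,77],[0,1,77]], angular=[[0,0,0],[0,0,0],[0,0,0],[0,0,0],[0,0,0],[0,0,0],[0,0,0]], fingers=[0,0,0,0,0,0,0])

```text
clock: 10.6
eef_pos: [0.5498, 0.0362, 0.3412]
tcp_rot: [0.707, 0.707, 0.0, 0.0]
force: [0.2, -0.2, -2.1]
finger_gap: 0.0233
finger_force: 70.3
```

Run:
```python
from plan import *
state()
```

```text
clk 10.6 grasp [0.5499 0.0362 0.1862] yaw 90.0 tilt 0.0 q [ 0.07  0.31 -0.08  1.18  0.    1.64] gap 23.3 F [ 0.2 -0.2 -2.1] M [0.042 0.017 0.012]
```

Call:
step_arm(translation=[[0,0,3],[0,0,6],[0,0,9],[0,0,10],[0,0,10]], angular=[[0,0,0],[0,0,0],[0,0,0],[0,0,0],[0,0,0]], fingers=[0,0,0,0,0])

```text
clock: 11.1
eef_pos: [0.5498, 0.0361, 0.3307]
tcp_rot: [0.707, 0.707, 0.0, 0.0]
force: [2.5, 0.8, -3.2]
finger_gap: 0.0231
finger_force: 70.1
```

```bash
cat >> plan.py <<'E'
def tq(n=6):
    F=[];M=[]
    for i in range(n):
        camera("top");o=observe();F.append(o["force"]);M.append(o["wrist_torque"])
    print("F",np.mean(F,0),"M",np.mean(M,0),"sd",np.std(M,0))
E
python3 - <<'E'
from plan import *
state();tq()
E
```

```text
clk 11.1 grasp [0.5499 0.0361 0.1757] yaw 90.0 tilt 0.0 q [ 0.07  0.32 -0.1   1.16  0.    1.64] gap 23.1 F [ 2.5  0.8 -3.2] M [-0.013 -0.614 -0.019]
F [ 2.3666 -0.379  -3.5334] M [-0.0023 -0.7086 -0.0257] sd [0.0172 0.0644 0.0094]
```

Call:
step_arm(translation=[[0,1,0],[0,1,0],[0,1,0]], angular=[[0,0,2],[0,0,4],[0,0,4]], fingers=[0,0,0])

```text
clock: 11.7
eef_pos: [0.5503, 0.0361, 0.3306]
tcp_rot: [0.731, 0.682, -0.0, -0.0]
force: [-0.5, 0.7, -2.2]
finger_gap: 0.0235
finger_force: 70.3
```

```bash
python3 -c "
from plan import *
tq(3)"
```

```text
F [ 0.0557 -0.0531 -2.5619] M [-0.     -0.0165 -0.0008] sd [0.0108 0.0114 0.0127]
```

Call:
step_arm(translation=[[0,0,0],[0,0,0]], angular=[[0,0,3],[0,0,3]], fingers=[0,0])

```text
clock: 12.05
eef_pos: [0.5505, 0.0362, 0.3307]
tcp_rot: [0.749, 0.663, -0.0, -0.0]
force: [-0.1, 0.7, -2.1]
finger_gap: 0.0233
finger_force: 70.3
```

```bash
python3 -c "
from plan import *
tq(3)"
```

```text
F [-0.0637  0.137  -2.1816] M [-0.0211 -0.0157 -0.0184] sd [0.0331 0.024  0.0283]
```

Call:
step_arm(translation=[[0,0,0],[0,0,0]], angular=[[0,0,3],[0,0,3]], fingers=[0,0])

```text
clock: 12.4
eef_pos: [0.5506, 0.0361, 0.3308]
tcp_rot: [0.766, 0.643, 0.0, -0.0]
force: [0.0, 0.2, -2.8]
finger_gap: 0.023
finger_force: 70.2
```

```bash
python3 -c "
from plan import *
tq(3)"
```

```text
F [ 0.0308 -0.2751 -2.5301] M [ 0.0052 -0.0303 -0.0043] sd [0.0232 0.0262 0.0325]
```

Call:
step_arm(translation=[[0,0,0],[0,0,0]], angular=[[0,0,3],[0,0,3]], fingers=[0,0])

```text
clock: 12.75
eef_pos: [0.5508, 0.0362, 0.3308]
tcp_rot: [0.782, 0.623, 0.0, 0.0]
force: [1.8, -0.1, -3.1]
finger_gap: 0.0229
finger_force: 70.1
```

```bash
python3 -c "
from plan import *
tq(3);state()"
```

```text
F [ 1.7288 -0.1117 -2.6814] M [ 0.0611 -0.5061  0.0126] sd [0.0317 0.0494 0.0255]
clk 12.9 grasp [0.5509 0.0362 0.1758] yaw 77.1 tilt 0.0 q [ 0.07  0.32 -0.09  1.16  0.    1.86] gap 23.2 F [ 1.9 -0.5 -2.3] M [ 0.045 -0.555  0.032]
```

Call:
step_arm(translation=[[0,1,0],[0,1,0],[0,1,0]], angular=[[0,0,1],[0,0,1],[0,0,1]], fingers=[0,0,0])

```text
clock: 13.2
eef_pos: [0.5515, 0.0359, 0.3306]
tcp_rot: [0.788, 0.616, -0.0, -0.0]
force: [1.3, -0.0, -2.1]
finger_gap: 0.023
finger_force: 70.3
```

```bash
python3 -c "
from plan import *
tq(3)"
```

```text
F [-0.2471 -0.0623 -2.3813] M [-0.0382 -0.0936  0.015 ] sd [0.0045 0.0181 0.0051]
```

Call:
step_arm(translation=[[0,0,0],[0,0,0]], angular=[[0,0,3],[0,0,3]], fingers=[0,0])

```text
clock: 13.55
eef_pos: [0.5517, 0.0358, 0.3307]
tcp_rot: [0.804, 0.595, 0.0, 0.0]
force: [0.9, -1.2, -3.0]
finger_gap: 0.0232
finger_force: 70.1
```

```bash
python3 -c "
from plan import *
tq(3)"
```

```text
F [ 0.6132 -0.5886 -2.7281] M [-0.2843 -0.2962  0.0343] sd [0.0308 0.0394 0.0179]
```

Call:
step_arm(translation=[[0,0,0],[0,0,0]], angular=[[0,0,3],[0,0,3]], fingers=[0,0])

```text
clock: 13.9
eef_pos: [0.5517, 0.0358, 0.3308]
tcp_rot: [0.819, 0.574, 0.0, 0.0]
force: [2.0, -0.3, -2.4]
finger_gap: 0.0231
finger_force: 70.2
```

```bash
python3 -c "
from plan import *
tq(3);state()"
```

```text
F [ 1.8306 -0.3144 -3.4962] M [-0.3888 -0.5552  0.0082] sd [0.021  0.0247 0.0218]
clk 14.1 grasp [0.5518 0.0359 0.1758] yaw 70.1 tilt 0.0 q [ 0.06  0.32 -0.09  1.16 -0.    1.98] gap 23.4 F [ 2.3 -0.2 -3.1] M [-0.359 -0.59   0.039]
```

Call:
step_arm(translation=[[0,1,0],[0,1,0]], angular=[[0,0,3],[0,0,3]], fingers=[0,0])

```text
clock: 14.25
eef_pos: [0.5523, 0.0356, 0.3307]
tcp_rot: [0.834, 0.552, -0.0, -0.0]
force: [-0.5, -0.8, -1.1]
finger_gap: 0.0235
finger_force: 70.4
```

```bash
python3 -c "
from plan import *
tq(3)"
```

```text
F [-0.5806 -0.5194 -0.8751] M [-0.112   0.1997 -0.0014] sd [0.0291 0.0622 0.0202]
```

Call:
step_arm(translation=[[0,0,0],[0,0,0]], angular=[[0,0,3],[0,0,3]], fingers=[0,0])

```text
clock: 14.6
eef_pos: [0.5524, 0.0356, 0.3307]
tcp_rot: [0.848, 0.53, -0.0, -0.0]
force: [-0.1, 0.4, -0.1]
finger_gap: 0.0231
finger_force: 70.4
```

```bash
python3 -c "
from plan import *
tq(3)"
```

```text
F [-1.1469 -0.4243 -0.8376] M [-0.0764  0.3273 -0.0051] sd [0.0131 0.0138 0.0103]
```

Call:
step_arm(translation=[[0,0,0],[0,0,0]], angular=[[0,0,3],[0,0,3]], fingers=[0,0])

```text
clock: 14.95
eef_pos: [0.5525, 0.0356, 0.3307]
tcp_rot: [0.862, 0.508, -0.0, -0.0]
force: [-1.5, -0.9, -1.2]
finger_gap: 0.0228
finger_force: 70.4
```

```bash
python3 -c "
from plan import *
tq(4);state()"
```

```text
F [-0.7788 -0.7999 -0.7992] M [-0.0257  0.3061  0.0221] sd [0.0438 0.0462 0.016 ]
clk 15.2 grasp [0.5524 0.0356 0.1757] yaw 61.1 tilt 0.0 q [ 0.06  0.32 -0.09  1.16  0.    2.14] gap 23.4 F [-0.7 -1.4 -1. ] M [-0.078  0.35   0.022]
```

Run:
```python
from plan import *
b=shot("side","s4",1)
u=proj("side",[.55,.036,.1]);x=cv2.getRectSubPix(b,(80,60),tuple(map(float,u)))
cv2.imwrite("pics/w3.png",cv2.resize(x,(800,600),interpolation=cv2.INTER_CUBIC)[:,:,::-1])
f=lambda X:((proj("side",X)-u+[39.5,29.5])*10).round()
c=[.5515,.0345]
print("foot",f(c+[.046]),"flange at bolt",f(c+[.040]),"est bolt",f([.5497,.0346,.04]))
```

```text
foot [395. 439.] flange at bolt [395. 455.] est bolt [400. 457.]
```

View pics/w3.png

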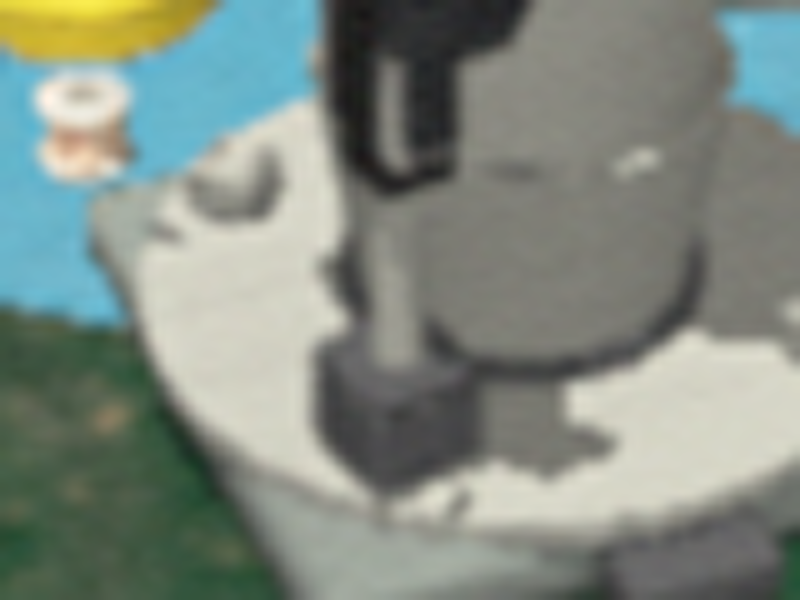

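The socket sits over the bolt at flange level at about (395,440), so it is engaged. Friction torque probably relaxes while holding, so I read it right after moving rows.

```bash
cat >> plan.py <<'E'
def mz():
    o=observe();R=Rn.from_quat(o["tcp_rot"]).as_matrix()
    print("yaw %.1f"%np.degrees(np.arctan2(R[1,0],R[0,0])),"Mz %.3f"%o["wrist_torque"][2],"F",np.round(o["force"],1),"eff6 %.3f"%o["effort"][5])
E
echo
```

Call:
step_arm(translation=[[0,0,0]], angular=[[0,0,5]], fingers=[0])

```text
clock: 15.3
eef_pos: [0.5525, 0.0356, 0.3307]
tcp_rot: [0.883, 0.47, -0.0, -0.0]
force: [-0.6, -0.6, -1.6]
finger_gap: 0.0235
finger_force: 70.4
```

```bash
python3 -c "
from plan import *
mz()"
```

```text
yaw 56.0 Mz 0.075 F [-0.6 -0.6 -1.6] eff6 -2.463
```

Call:
step_arm(translation=[[0,0,0]], angular=[[0,0,5]], fingers=[0])

```text
clock: 15.4
eef_pos: [0.5526, 0.0356, 0.3307]
tcp_rot: [0.903, 0.429, 0.0, 0.0]
force: [-0.2, -0.8, -1.4]
finger_gap: 0.0235
finger_force: 70.3
```

```bash
python3 -c "
from plan import *
mz()"
```

```text
yaw 50.9 Mz 0.050 F [-0.2 -0.8 -1.4] eff6 -1.453
```

Call:
step_arm(translation=[[0,0,0]], angular=[[0,0,5]], fingers=[0])

```text
clock: 15.5
eef_pos: [0.5527, 0.0355, 0.3307]
tcp_rot: [0.921, 0.39, 0.0, 0.0]
force: [0.3, -1.2, -3.0]
finger_gap: 0.0232
finger_force: 70.3
```

```bash
python3 -c "
from plan import *
mz()"
```

```text
yaw 45.9 Mz 0.033 F [ 0.3 -1.2 -3. ] eff6 -1.352
```

Call:
step_arm(translation=[[0,0,0],[0,1,0],[0,1,0]], angular=[[0,0,7],[0,0,13],[0,0,13]], fingers=[0,0,0])

```text
clock: 15.8
eef_pos: [0.5532, 0.0349, 0.3306]
tcp_rot: [0.959, 0.284, -0.0, -0.0]
force: [-1.9, 1.1, -2.2]
finger_gap: 0.0229
finger_force: 70.4
```

```bash
python3 -c "
from plan import *
plan([(.5527,.0355,.265,33),(.561,-.06,.265,65),(.5689,-.1584,.265,90),(.5689,-.1584,.188,90)])"
```

```text
clk 15.8 grasp [0.5532 0.035  0.1756] yaw 33.0 tilt 0.0 q [ 0.06  0.32 -0.09  1.16  0.    2.63] gap 22.9 F [-1.9  1.1 -2.2] M [0.176 0.315 0.003]
[-0.0, -1.0, -89.0] [-0.0, 0.0, -0.0] rows>=1.8
[-45.0, 85.0, -0.0] [-0.0, -0.0, -32.0] rows>=3.7
[-86.0, 49.0, -0.0] [-0.0, -0.0, -25.0] rows>=2.9
[0.0, -0.0, 77.0] [-0.0, -0.0, -0.0] rows>=1.5
```

Call:
step_arm(translation=[[0,0,-20],[0,0,-60],[0,0,-89],[0,0,-89]], angular=[[0,0,0],[0,0,0],[0,0,0],[0,0,0]], fingers=[0,0,0,0])

```text
clock: 16.2
eef_pos: [0.5541, 0.0349, 0.4238]
tcp_rot: [0.958, 0.286, 0.003, 0.001]
force: [1.0, -0.2, -1.7]
finger_gap: 0.0234
finger_force: 70.3
```

Call:
step_arm(translation=[[-12,22,0],[-23,43,0],[-34,64,0],[-45,85,0],[-45,85,0]], angular=[[0,0,-8],[0,0,-16],[0,0,-24],[0,0,-32],[0,0,-32]], fingers=[0,0,0,0,0])

```text
clock: 16.7
eef_pos: [0.562, -0.0631, 0.4185]
tcp_rot: [0.842, 0.539, -0.001, 0.0]
force: [0.2, 0.4, -3.3]
finger_gap: 0.0232
finger_force: 70.2
```

Call:
step_arm(translation=[[-28,16,0],[-56,32,0],[-86,49,0],[-86,49,0],[-86,49,0],[-86,49,0]], angular=[[0,0,-8],[0,0,-16],[0,0,-25],[0,0,-25],[0,0,-25],[0,0,-25]], fingers=[0,0,0,0,0,0])

```text
clock: 17.3
eef_pos: [0.5699, -0.1587, 0.4192]
tcp_rot: [0.708, 0.707, -0.0, -0.001]
force: [-0.6, -0.1, -3.1]
finger_gap: 0.023
finger_force: 70.3
```

```bash
python3 -c "
from plan import *
plan([(.5689,-.1584,.188,90)])"
```

```text
clk 17.3 grasp [ 0.5697 -0.1586  0.2642] yaw 89.9 tilt 0.1 q [-0.27  0.35  0.18  1.4   0.    1.3 ] gap 23.0 F [-0.6 -0.1 -3.1] M [ 0.017 -0.031 -0.036]
[0.0, -1.0, 76.0] [-0.0, -0.0, -0.1] rows>=1.5
```

Call:
step_arm(translation=[[0,-1,40],[0,-1,66],[0,-1,70],[0,-1,74],[0,-1,76],[0,-1,78]], angular=[[0,0,0],[0,0,0],[0,0,0],[0,0,0],[0,0,0],[0,0,0]], fingers=[0,0,0,0,0,0])

```text
clock: 17.9
eef_pos: [0.5694, -0.1594, 0.3429]
tcp_rot: [0.707, 0.707, 0.001, 0.001]
force: [-0.1, 0.1, -2.6]
finger_gap: 0.0232
finger_force: 70.2
```

Call:
step_arm(translation=[[0,0,2],[0,0,4],[0,0,4]], angular=[[0,0,0],[0,0,0],[0,0,0]], fingers=[0,0,0])

```text
clock: 18.2
eef_pos: [0.5689, -0.1596, 0.3377]
tcp_rot: [0.707, 0.707, 0.0, -0.0]
force: [0.5, -0.0, -2.3]
finger_gap: 0.0229
finger_force: 70.2
```

```bash
python3 -c "
from plan import *
state()"
```

```text
clk 18.2 grasp [ 0.5689 -0.1596  0.1827] yaw 90.0 tilt 0.0 q [-0.27  0.38  0.02  1.21  0.    1.3 ] gap 22.9 F [ 0.5 -0.  -2.3] M [-0.015 -0.043 -0.018]
```

Call:
step_arm(translation=[[0,0,3],[0,0,7],[0,0,7]], angular=[[0,0,0],[0,0,0],[0,0,4]], fingers=[0,0,0])

```text
clock: 18.5
eef_pos: [0.5687, -0.1595, 0.3299]
tcp_rot: [0.731, 0.682, -0.0, -0.0]
force: [-0.8, -0.3, -2.5]
finger_gap: 0.0232
finger_force: 70.2
```

```bash
python3 -c "
from plan import *
mz()"
```

```text
yaw 86.0 Mz 0.040 F [-0.8 -0.3 -2.5] eff6 -2.046
```

Call:
step_arm(translation=[[0,0,0]], angular=[[0,0,3]], fingers=[0])

```text
clock: 18.6
eef_pos: [0.5688, -0.1595, 0.3302]
tcp_rot: [0.75, 0.662, -0.0, -0.0]
force: [-1.1, 0.5, -2.2]
finger_gap: 0.023
finger_force: 70.2
```

```bash
python3 -c "
from plan import *
mz()"
```

```text
yaw 82.9 Mz 0.011 F [-1.1  0.5 -2.2] eff6 -0.727
```

Call:
step_arm(translation=[[0,0,0]], angular=[[0,0,3]], fingers=[0])

```text
clock: 18.7
eef_pos: [0.5689, -0.1596, 0.3303]
tcp_rot: [0.767, 0.642, -0.0, -0.0]
force: [0.6, -0.5, -2.6]
finger_gap: 0.0233
finger_force: 70.2
```

```bash
python3 -c "
from plan import *
mz()"
```

```text
yaw 79.9 Mz 0.014 F [ 0.6 -0.5 -2.6] eff6 -0.848
```

Call:
step_arm(translation=[[0,0,0]], angular=[[0,0,3]], fingers=[0])

```text
clock: 18.8
eef_pos: [0.569, -0.1596, 0.3304]
tcp_rot: [0.783, 0.622, 0.0, -0.0]
force: [1.0, 0.7, -2.8]
finger_gap: 0.0231
finger_force: 70.2
```

```bash
python3 -c "
from plan import *
mz()"
```

```text
yaw 76.9 Mz 0.006 F [ 1.   0.7 -2.8] eff6 -0.836
```

Call:
step_arm(translation=[[0,0,0]], angular=[[0,0,3]], fingers=[0])

```text
clock: 18.9
eef_pos: [0.5692, -0.1595, 0.3305]
tcp_rot: [0.799, 0.601, 0.001, -0.0]
force: [1.1, 0.6, -2.7]
finger_gap: 0.0232
finger_force: 70.2
```

```bash
python3 -c "
from plan import *
mz()"
```

```text
yaw 73.9 Mz 0.075 F [ 1.1  0.6 -2.7] eff6 -0.784
```

Call:
step_arm(translation=[[0,1,0]], angular=[[0,0,3]], fingers=[0])

```text
clock: 19.0
eef_pos: [0.5698, -0.1596, 0.3304]
tcp_rot: [0.815, 0.58, 0.0, -0.0]
force: [-1.6, 0.9, -0.6]
finger_gap: 0.023
finger_force: 70.5
```

```bash
python3 -c "
from plan import *
mz()"
```

```text
yaw 70.9 Mz 0.089 F [-1.6  0.9 -0.6] eff6 -0.780
```

Call:
step_arm(translation=[[0,0,0],[0,0,0],[0,1,0],[0,1,0],[0,1,0],[0,1,0],[0,1,0]], angular=[[0,0,8],[0,0,16],[0,0,24],[0,0,32],[0,0,38],[0,0,40.4],[0,0,40.4]], fingers=[0,0,0,0,0,0,0])

```text
clock: 19.7
eef_pos: [0.5709, -0.1601, 0.3305]
tcp_rot: [0.965, 0.264, 0.0, -0.0]
force: [1.6, 0.6, -2.2]
finger_gap: 0.0234
finger_force: 70.2
```

```bash
python3 -c "
from plan import *
plan([(.570,-.1603,.265,30.5),(.614,-.104,.265,60),(.6574,-.0517,.265,90),(.6574,-.0517,.183,90)])"
```

```text
clk 19.7 grasp [ 0.5709 -0.1601  0.1755] yaw 30.6 tilt 0.0 q [-0.27  0.39  0.01  1.19  0.    2.33] gap 23.4 F [ 1.6  0.6 -2.2] M [ 0.147 -0.281 -0.001]
[-1.0, -0.0, -90.0] [-0.0, -0.0, 0.1] rows>=1.8
[67.0, -27.0, 0.0] [-0.0, -0.0, -29.5] rows>=3.4
[66.0, 12.0, 1.0] [0.0, -0.0, -30.0] rows>=3.5
[1.0, -0.0, 82.0] [0.0, -0.0, -0.0] rows>=1.6
```

Call:
step_arm(translation=[[0,0,-20],[0,0,-60],[0,0,-90],[0,0,-90]], angular=[[0,0,0],[0,0,0],[0,0,0],[0,0,0]], fingers=[0,0,0,0])

```text
clock: 20.1
eef_pos: [0.5714, -0.1604, 0.4249]
tcp_rot: [0.964, 0.265, 0.003, 0.002]
force: [0.6, 0.0, -2.5]
finger_gap: 0.0233
finger_force: 70.4
```

Call:
step_arm(translation=[[17,-7,0],[34,-14,0],[51,-21,0],[67,-27,0],[67,-27,0]], angular=[[0,0,-8],[0,0,-16],[0,0,-24],[0,0,-29.5],[0,0,-29.5]], fingers=[0,0,0,0,0])

```text
clock: 20.6
eef_pos: [0.6156, -0.1014, 0.4191]
tcp_rot: [0.864, 0.503, -0.0, -0.001]
force: [0.1, -0.2, -3.5]
finger_gap: 0.0234
finger_force: 70.3
```

Call:
step_arm(translation=[[17,3,0],[34,6,0],[51,9,0],[66,12,0],[66,12,0],[66,12,0],[66,12,0]], angular=[[0,0,-8],[0,0,-16],[0,0,-24],[0,0,-30],[0,0,-30],[0,0,-30],[0,0,-30]], fingers=[0,0,0,0,0,0,0])

```text
clock: 21.3
eef_pos: [0.6575, -0.0523, 0.4204]
tcp_rot: [0.707, 0.707, -0.0, -0.0]
force: [0.8, 0.6, -2.6]
finger_gap: 0.0232
finger_force: 70.4
```

```bash
python3 -c "
from plan import *
plan([(.6574,-.0517,.183,90)])"
```

```text
clk 21.3 grasp [ 0.6574 -0.0523  0.2654] yaw 89.9 tilt 0.1 q [-0.08  0.48  0.39  1.48 -0.    1.49] gap 23.2 F [ 0.8  0.6 -2.6] M [-0.003  0.049 -0.018]
[1.0, -0.0, 82.0] [-0.1, 0.0, -0.1] rows>=1.6
```

Call:
step_arm(translation=[[1,0,40],[1,0,68],[1,0,72],[1,0,76],[1,0,79],[1,0,82],[1,0,82]], angular=[[0,0,0],[0,0,0],[0,0,0],[0,0,0],[0,0,0],[0,0,0],[0,0,0]], fingers=[0,0,0,0,0,0,0])

```text
clock: 22.0
eef_pos: [0.6583, -0.0508, 0.3395]
tcp_rot: [0.707, 0.708, 0.0, 0.001]
force: [0.2, -1.1, -3.6]
finger_gap: 0.0234
finger_force: 70.4
```

```bash
python3 -c "
from plan import *
state()"
```

```text
clk 22.0 grasp [ 0.6585 -0.0509  0.1845] yaw 90.1 tilt 0.1 q [-0.08  0.5   0.21  1.29 -0.    1.49] gap 23.4 F [ 0.2 -1.1 -3.6] M [-0.463 -0.188  0.012]
```

Call:
step_arm(translation=[[-1,0,3],[-1,0,8],[-1,0,8],[-1,0,8]], angular=[[0,0,0],[0,0,0],[0,0,2],[0,0,5]], fingers=[0,0,0,0])

```text
clock: 22.4
eef_pos: [0.658, -0.0516, 0.3302]
tcp_rot: [0.737, 0.676, -0.0, -0.0]
force: [1.0, -1.7, -2.0]
finger_gap: 0.0229
finger_force: 70.4
```

```bash
python3 -c "
from plan import *
mz()"
```

```text
yaw 85.0 Mz 0.019 F [ 1.  -1.7 -2. ] eff6 -1.112
```

Call:
step_arm(translation=[[0,0,0]], angular=[[0,0,3]], fingers=[0])

```text
clock: 22.5
eef_pos: [0.6581, -0.0517, 0.3304]
tcp_rot: [0.755, 0.656, -0.0, 0.0]
force: [0.9, -2.0, -2.7]
finger_gap: 0.0232
finger_force: 70.4
```

```bash
python3 -c "
from plan import *
mz()"
```

```text
yaw 82.0 Mz 0.052 F [ 0.9 -2.  -2.7] eff6 -0.856
```

Call:
step_arm(translation=[[0,0,0]], angular=[[0,0,3]], fingers=[0])

```text
clock: 22.6
eef_pos: [0.6582, -0.0519, 0.3304]
tcp_rot: [0.772, 0.636, -0.0, 0.0]
force: [0.3, -3.1, -3.2]
finger_gap: 0.0232
finger_force: 70.4
```

```bash
python3 -c "
from plan import *
mz()"
```

```text
yaw 79.0 Mz 0.039 F [ 0.3 -3.1 -3.2] eff6 -0.824
```

Call:
step_arm(translation=[[0,0,0]], angular=[[0,0,3]], fingers=[0])

```text
clock: 22.7
eef_pos: [0.6582, -0.052, 0.3305]
tcp_rot: [0.788, 0.615, -0.0, 0.001]
force: [0.2, -3.3, -2.4]
finger_gap: 0.0226
finger_force: 70.4
```

```bash
python3 -c "
from plan import *
mz()"
```

```text
yaw 76.0 Mz 0.111 F [ 0.2 -3.3 -2.4] eff6 -0.781
```

Call:
step_arm(translation=[[0,1,0]], angular=[[0,0,3]], fingers=[0])

```text
clock: 22.8
eef_pos: [0.6589, -0.0522, 0.3304]
tcp_rot: [0.804, 0.595, -0.001, 0.0]
force: [-1.6, -1.5, -0.8]
finger_gap: 0.0233
finger_force: 70.6
```

```bash
python3 -c "
from plan import *
mz()"
```

```text
yaw 73.0 Mz 0.124 F [-1.6 -1.5 -0.8] eff6 -0.774
```

Call:
step_arm(translation=[[0,0,0]], angular=[[0,0,3]], fingers=[0])

```text
clock: 22.9
eef_pos: [0.6589, -0.0522, 0.3304]
tcp_rot: [0.819, 0.573, -0.001, 0.0]
force: [-0.6, -2.9, -2.5]
finger_gap: 0.0232
finger_force: 70.5
```

```bash
python3 -c "
from plan import *
mz()"
```

```text
yaw 70.0 Mz 0.082 F [-0.6 -2.9 -2.5] eff6 -0.782
```

Call:
step_arm(translation=[[-1,0,0],[-1,0,0],[-1,1,0],[-1,1,0],[-1,1,0],[-1,1,0]], angular=[[0,0,8],[0,0,16],[0,0,24],[0,0,32],[0,0,37],[0,0,37]], fingers=[0,0,0,0,0,0])

```text
clock: 23.5
eef_pos: [0.6596, -0.0533, 0.3304]
tcp_rot: [0.959, 0.284, -0.0, 0.0]
force: [-0.0, -2.1, -2.0]
finger_gap: 0.0235
finger_force: 70.5
```

```bash
python3 -c "
from plan import *
mz()
plan([(.659,-.053,.265,33),(.56,-.062,.265,62),(.4622,-.0704,.265,90),(.4622,-.0704,.183,90)])"
```

```text
yaw 33.0 Mz 0.003 F [-0.  -2.1 -2. ] eff6 1.351
clk 23.5 grasp [ 0.6595 -0.0533  0.1754] yaw 33.0 tilt 0.0 q [-0.08  0.5   0.2   1.27 -0.    2.48] gap 23.5 F [-0.  -2.1 -2. ] M [-0.537  0.05   0.003]
[-0.0, -1.0, -90.0] [0.0, 0.0, 0.0] rows>=1.8
[-88.0, -46.0, 0.0] [0.0, 0.0, -29.0] rows>=3.4
[-54.0, -83.0, 1.0] [-0.0, 0.0, -28.0] rows>=3.3
[0.0, 1.0, 82.0] [-0.0, 0.0, 0.0] rows>=1.6
```

Call:
step_arm(translation=[[0,0,-20],[0,0,-60],[0,0,-90],[0,0,-90]], angular=[[0,0,0],[0,0,0],[0,0,0],[0,0,0]], fingers=[0,0,0,0])

```text
clock: 23.9
eef_pos: [0.6601, -0.053, 0.4253]
tcp_rot: [0.958, 0.286, 0.003, 0.001]
force: [1.0, -0.9, -2.2]
finger_gap: 0.0233
finger_force: 70.4
```

Call:
step_arm(translation=[[-22,-12,0],[-44,-23,0],[-66,-34,0],[-88,-46,0],[-88,-46,0]], angular=[[0,0,-8],[0,0,-16],[0,0,-24],[0,0,-29],[0,0,-29]], fingers=[0,0,0,0,0])

```text
clock: 24.4
eef_pos: [0.558, -0.0626, 0.4202]
tcp_rot: [0.856, 0.518, -0.001, -0.001]
force: [0.6, -0.3, -2.2]
finger_gap: 0.0235
finger_force: 70.7
```

Call:
step_arm(translation=[[-14,-21,0],[-28,-42,0],[-42,-63,0],[-54,-83,0],[-54,-83,0],[-54,-83,0],[-54,-83,0]], angular=[[0,0,-8],[0,0,-16],[0,0,-24],[0,0,-28],[0,0,-28],[0,0,-28],[0,0,-28]], fingers=[0,0,0,0,0,0,0])

```text
clock: 25.1
eef_pos: [0.463, -0.0715, 0.4204]
tcp_rot: [0.707, 0.708, 0.0, 0.0]
force: [0.1, -0.6, -2.3]
finger_gap: 0.0231
finger_force: 71.0
```

```bash
python3 -c "
from plan import *
plan([(.4622,-.0698,.183,90)])"
```

```text
clk 25.1 grasp [ 0.4631 -0.0715  0.2654] yaw 90.1 tilt 0.0 q [-0.15  0.14 -0.1   1.33  0.    1.42] gap 23.1 F [ 0.1 -0.6 -2.3] M [ 0.074  0.023 -0.037]
[2.0, -1.0, 82.0] [0.0, -0.0, 0.1] rows>=1.6
```

Call:
step_arm(translation=[[1,-1,40],[1,-1,68],[1,-1,72],[1,-1,76],[1,-1,79],[1,-1,82],[1,-1,82]], angular=[[0,0,0],[0,0,0],[0,0,0],[0,0,0],[0,0,0],[0,0,0],[0,0,0]], fingers=[0,0,0,0,0,0,0])

```text
clock: 25.8
eef_pos: [0.4614, -0.0706, 0.3392]
tcp_rot: [0.706, 0.708, 0.0, 0.0]
force: [-0.4, 0.4, -2.6]
finger_gap: 0.0233
finger_force: 71.1
```

```bash
python3 -c "
from plan import *
state()"
```

```text
clk 25.8 grasp [ 0.4616 -0.0706  0.1842] yaw 90.1 tilt 0.1 q [-0.15  0.17 -0.27  1.13  0.    1.42] gap 23.3 F [-0.4  0.4 -2.6] M [ 0.018 -0.041 -0.009]
```

Call:
step_arm(translation=[[0,0,3],[0,0,8],[0,0,8],[0,0,8]], angular=[[0,0,0],[0,0,0],[0,0,2],[0,0,5]], fingers=[0,0,0,0])

```text
clock: 26.2
eef_pos: [0.4611, -0.0705, 0.3305]
tcp_rot: [0.737, 0.676, 0.0, -0.0]
force: [-0.3, -0.0, -3.6]
finger_gap: 0.023
finger_force: 71.1
```

```bash
python3 -c "
from plan import *
mz()"
```

```text
yaw 85.0 Mz 0.031 F [-0.3 -0.  -3.6] eff6 -1.130
```

Call:
step_arm(translation=[[0,0,0]], angular=[[0,0,3]], fingers=[0])

```text
clock: 26.3
eef_pos: [0.4612, -0.0705, 0.3305]
tcp_rot: [0.755, 0.656, 0.0, -0.0]
force: [1.7, 1.0, -3.0]
finger_gap: 0.023
finger_force: 71.0
```

```bash
python3 -c "
from plan import *
mz()"
```

```text
yaw 82.0 Mz 0.050 F [ 1.7  1.  -3. ] eff6 -0.863
```

Call:
step_arm(translation=[[0,0,0]], angular=[[0,0,3]], fingers=[0])

```text
clock: 26.4
eef_pos: [0.4615, -0.0705, 0.3307]
tcp_rot: [0.772, 0.636, 0.001, 0.0]
force: [2.4, 0.9, -2.8]
finger_gap: 0.0232
finger_force: 71.0
```

```bash
python3 -c "
from plan import *
mz()"
```

```text
yaw 79.0 Mz 0.009 F [ 2.4  0.9 -2.8] eff6 -0.828
```

Call:
step_arm(translation=[[0,0,0]], angular=[[0,0,3]], fingers=[0])

```text
clock: 26.5
eef_pos: [0.4617, -0.0706, 0.3308]
tcp_rot: [0.788, 0.616, 0.001, 0.001]
force: [2.2, -0.8, -2.4]
finger_gap: 0.0231
finger_force: 70.9
```

```bash
python3 -c "
from plan import *
mz()"
```

```text
yaw 76.0 Mz 0.115 F [ 2.2 -0.8 -2.4] eff6 -0.805
```

Call:
step_arm(translation=[[0,1,0]], angular=[[0,0,3]], fingers=[0])

```text
clock: 26.6
eef_pos: [0.4625, -0.0709, 0.3308]
tcp_rot: [0.804, 0.595, 0.0, 0.001]
force: [0.5, -1.2, -3.4]
finger_gap: 0.0234
finger_force: 71.2
```

```bash
python3 -c "
from plan import *
mz()"
```

```text
yaw 73.0 Mz 0.045 F [ 0.5 -1.2 -3.4] eff6 -0.832
```

Call:
step_arm(translation=[[0,0,0]], angular=[[0,0,3]], fingers=[0])

```text
clock: 26.7
eef_pos: [0.4625, -0.071, 0.3308]
tcp_rot: [0.819, 0.573, 0.0, 0.001]
force: [0.8, -0.5, -2.0]
finger_gap: 0.0235
finger_force: 71.0
```

```bash
python3 -c "
from plan import *
mz()"
```

```text
yaw 70.0 Mz 0.119 F [ 0.8 -0.5 -2. ] eff6 -0.775
```

Call:
step_arm(translation=[[0,0,0],[0,0,0],[0,1,0],[0,1,0],[0,1,0],[0,1,0]], angular=[[0,0,8],[0,0,16],[0,0,24],[0,0,32],[0,0,37.5],[0,0,37.5]], fingers=[0,0,0,0,0,0])

```text
clock: 27.3
eef_pos: [0.4633, -0.0713, 0.3307]
tcp_rot: [0.96, 0.28, 0.0, 0.0]
force: [0.7, -1.5, -2.9]
finger_gap: 0.0232
finger_force: 71.1
```

```bash
python3 -c "
from plan import *
mz()
plan([(.463,-.0715,.265,32.5),(.506,-.02,.265,82),(.5487,.0354,.265,133),(.5487,.0354,.183,133)])"
```

```text
yaw 32.5 Mz 0.030 F [ 0.7 -1.5 -2.9] eff6 1.464
clk 27.3 grasp [ 0.4634 -0.0714  0.1757] yaw 32.5 tilt 0.1 q [-0.15  0.18 -0.28  1.11 -0.    2.42] gap 23.2 F [ 0.7 -1.5 -2.9] M [-0.532 -0.33   0.03 ]
[-0.0, 0.0, -89.0] [0.1, -0.0, 0.0] rows>=1.8
[64.0, -20.0, -0.0] [-0.0, -0.0, -49.5] rows>=5.8
[61.0, 34.0, -0.0] [0.0, -0.1, -51.0] rows>=5.9
[-0.0, -0.0, 82.0] [-0.0, 0.0, 0.0] rows>=1.6
```

Call:
step_arm(translation=[[0,0,-20],[0,0,-60],[0,0,-89],[0,0,-89]], angular=[[0,0,0],[0,0,0],[0,0,0],[0,0,0]], fingers=[0,0,0,0])

```text
clock: 27.7
eef_pos: [0.4637, -0.0712, 0.4232]
tcp_rot: [0.959, 0.282, 0.003, 0.001]
force: [1.5, -0.4, -2.6]
finger_gap: 0.0229
finger_force: 71.2
```

Call:
step_arm(translation=[[11,-3,0],[22,-7,0],[33,-10,0],[44,-14,0],[54,-17,0],[64,-20,0],[64,-20,0]], angular=[[0,0,-8],[0,0,-16],[0,0,-24],[0,0,-32],[0,0,-40],[0,0,-48],[0,0,-49.5]], fingers=[0,0,0,0,0,0,0])

```text
clock: 28.4
eef_pos: [0.5066, -0.0191, 0.4185]
tcp_rot: [0.752, 0.659, -0.0, -0.001]
force: [0.5, 0.0, -3.3]
finger_gap: 0.0233
finger_force: 71.2
```

Call:
step_arm(translation=[[10,6,0],[20,11,0],[30,17,0],[40,22,0],[50,28,0],[61,34,0],[61,34,0],[61,34,0]], angular=[[0,0,-8],[0,0,-16],[0,0,-24],[0,0,-32],[0,0,-40],[0,0,-48],[0,0,-51],[0,0,-51]], fingers=[0,0,0,0,0,0,0,0])

```text
clock: 29.2
eef_pos: [0.548, 0.0359, 0.4188]
tcp_rot: [0.398, 0.917, -0.0, -0.001]
force: [0.6, -0.2, -1.8]
finger_gap: 0.023
finger_force: 71.1
```

```bash
python3 -c "
from plan import *
plan([(.5487,.0354,.183,133)])
camera('top');print([(round(float(r['score']),2),np.round(atz('top',r['point'],.088),3)) for r in landmark_of('top','scoop_handle')])"
```

```text
clk 29.2 grasp [0.5478 0.0359 0.2638] yaw 133.1 tilt 0.1 q [0.07 0.28 0.08 1.37 0.   0.88] gap 23.0 F [ 0.6 -0.2 -1.8] M [-0.003  0.049 -0.015]
[-1.0, 0.0, 81.0] [-0.1, -0.1, 0.1] rows>=1.6
[(0.72, array([0.428, 0.208, 0.088]))]
```

Descend on the left bolt for pass 2.

Call:
step_arm(translation=[[-1,0,40],[-1,0,67],[-1,0,71],[-1,0,75],[-1,0,78],[-1,0,81],[-1,0,81]], angular=[[0,0,0],[0,0,0],[0,0,0],[0,0,0],[0,0,0],[0,0,0],[0,0,0]], fingers=[0,0,0,0,0,0,0])

```text
clock: 30.0
eef_pos: [0.5491, 0.0352, 0.3392]
tcp_rot: [0.398, 0.917, 0.0, 0.0]
force: [-0.2, -0.6, -1.9]
finger_gap: 0.0233
finger_force: 71.0
```

```bash
python3 -c "
from plan import *
state()"
```

```text
clk 30.0 grasp [0.5492 0.0353 0.1842] yaw 133.1 tilt 0.1 q [ 0.06  0.31 -0.08  1.18  0.    0.88] gap 23.3 F [-0.2 -0.6 -1.9] M [-0.017  0.04   0.025]
```

Call:
step_arm(translation=[[0,0,4],[0,0,8],[0,0,8],[0,0,8],[0,1,8],[0,1,8],[0,1,8],[0,1,8]], angular=[[0,0,0],[0,0,0],[0,0,8],[0,0,16],[0,0,23],[0,0,30],[0,0,36],[0,0,36]], fingers=[0,0,0,0,0,0,0,0])

```text
clock: 30.8
eef_pos: [0.5503, 0.0357, 0.3307]
tcp_rot: [0.663, 0.749, 0.0, 0.001]
force: [3.4, -3.4, -3.8]
finger_gap: 0.0231
finger_force: 70.9
```

```bash
python3 -c "
from plan import *
mz()"
```

```text
yaw 97.0 Mz -0.042 F [ 3.4 -3.4 -3.8] eff6 1.566
```

Call:
step_arm(translation=[[0,0,0],[0,0,0]], angular=[[0,0,3],[0,0,3]], fingers=[0,0])

```text
clock: 31.0
eef_pos: [0.5503, 0.0357, 0.3308]
tcp_rot: [0.681, 0.733, 0.0, 0.001]
force: [4.3, -2.5, -5.2]
finger_gap: 0.0229
finger_force: 70.8
```

```bash
python3 -c "
from plan import *
mz()"
```

```text
yaw 94.2 Mz 0.069 F [ 4.3 -2.5 -5.2] eff6 0.658
```

Call:
step_arm(translation=[[0,0,0],[0,0,0]], angular=[[0,0,3],[0,0,3]], fingers=[0,0])

```text
clock: 31.2
eef_pos: [0.5503, 0.0357, 0.3308]
tcp_rot: [0.7, 0.714, 0.0, 0.001]
force: [3.9, -2.7, -5.0]
finger_gap: 0.0233
finger_force: 70.7
```

```bash
python3 -c "
from plan import *
mz()"
```

```text
yaw 91.2 Mz 0.045 F [ 3.9 -2.7 -5. ] eff6 0.658
```

Call:
step_arm(translation=[[0,0,0],[0,0,0]], angular=[[0,0,3],[0,0,3]], fingers=[0,0])

```text
clock: 31.4
eef_pos: [0.5503, 0.0357, 0.3308]
tcp_rot: [0.718, 0.696, 0.0, 0.001]
force: [5.4, -3.0, -4.5]
finger_gap: 0.0232
finger_force: 70.7
```

```bash
python3 -c "
from plan import *
mz()"
```

```text
yaw 88.2 Mz 0.071 F [ 5.4 -3.  -4.5] eff6 0.660
```

Call:
step_arm(translation=[[-1,2,0],[-1,2,0]], angular=[[0,0,3],[0,0,3]], fingers=[0,0])

```text
clock: 31.6
eef_pos: [0.5516, 0.0349, 0.3307]
tcp_rot: [0.736, 0.677, 0.0, -0.0]
force: [1.3, 0.6, -2.0]
finger_gap: 0.0231
finger_force: 71.3
```

```bash
python3 -c "
from plan import *
mz()"
```

```text
yaw 85.2 Mz 0.143 F [ 1.3  0.6 -2. ] eff6 0.752
```

Call:
step_arm(translation=[[0,0,0],[0,0,0]], angular=[[0,0,3],[0,0,3]], fingers=[0,0])

```text
clock: 31.8
eef_pos: [0.5515, 0.035, 0.3307]
tcp_rot: [0.753, 0.658, 0.0, -0.0]
force: [1.7, -1.1, -2.1]
finger_gap: 0.0232
finger_force: 71.2
```

```bash
python3 -c "
from plan import *
mz()"
```

```text
yaw 82.3 Mz 0.445 F [ 1.7 -1.1 -2.1] eff6 1.083
```

Call:
step_arm(translation=[[0,0,0],[0,0,0]], angular=[[0,0,2],[0,0,2]], fingers=[0,0])

```text
clock: 32.0
eef_pos: [0.5516, 0.035, 0.3307]
tcp_rot: [0.764, 0.645, 0.0, -0.0]
force: [1.1, 0.1, -1.9]
finger_gap: 0.023
finger_force: 71.2
```

```bash
python3 -c "
from plan import *
mz()"
```

```text
yaw 80.3 Mz 0.671 F [ 1.1  0.1 -1.9] eff6 1.095
```

Call:
step_arm(translation=[[0,0,0],[0,0,-20],[0,0,-60],[0,0,-90],[0,0,-90]], angular=[[0,0,-6],[0,0,-6],[0,0,-6],[0,0,-6],[0,0,-6]], fingers=[0,0,0,0,0])

```text
clock: 32.5
eef_pos: [0.5521, 0.0349, 0.4247]
tcp_rot: [0.73, 0.684, 0.002, 0.002]
force: [0.4, 0.1, -2.4]
finger_gap: 0.0234
finger_force: 71.1
```

```bash
python3 -c "
from plan import *
plan([(.56,-.06,.265,108),(.568,-.1605,.265,131)])"
```

```text
clk 32.5 grasp [0.553  0.035  0.2697] yaw 86.3 tilt 0.3 q [0.06 0.28 0.09 1.38 0.   1.7 ] gap 23.4 F [ 0.4  0.1 -2.4] M [ 0.033 -0.068 -0.028]
[-94.0, 14.0, 5.0] [0.4, 0.0, -21.7] rows>=2.5
[-98.0, -23.0, -0.0] [-0.0, -0.0, -23.0] rows>=2.7
```

Call:
step_arm(translation=[[-31,5,0],[-62,9,0],[-94,14,0],[-94,14,0]], angular=[[0,0,-8],[0,0,-16],[0,0,-21.7],[0,0,-21.7]], fingers=[0,0,0,0])

```text
clock: 32.9
eef_pos: [0.5591, -0.0627, 0.4194]
tcp_rot: [0.588, 0.809, -0.001, -0.0]
force: [0.3, 0.7, -2.7]
finger_gap: 0.0231
finger_force: 71.1
```

Call:
step_arm(translation=[[-33,-8,0],[-66,-16,0],[-98,-23,0],[-98,-23,0],[-98,-23,0],[-98,-23,0]], angular=[[0,0,-8],[0,0,-16],[0,0,-23],[0,0,-23],[0,0,-23],[0,0,-23]], fingers=[0,0,0,0,0,0])

```text
clock: 33.5
eef_pos: [0.5671, -0.1594, 0.4201]
tcp_rot: [0.416, 0.909, 0.0, -0.001]
force: [0.4, 0.2, -1.9]
finger_gap: 0.0234
finger_force: 71.1
```

```bash
python3 -c "
from plan import *
plan([(.568,-.1605,.183,131)])"
```

```text
clk 33.5 grasp [ 0.567  -0.1593  0.2651] yaw 130.8 tilt 0.1 q [-0.27  0.35  0.18  1.41  0.    0.59] gap 23.4 F [ 0.4  0.2 -1.9] M [ 0.039 -0.014 -0.055]
[-2.0, -0.0, 82.0] [-0.0, -0.1, -0.2] rows>=1.6
```

Call:
step_arm(translation=[[-1,0,40],[-1,0,67],[-1,0,71],[-1,0,75],[-1,0,79],[-1,0,82],[-1,0,82]], angular=[[0,0,0],[0,0,0],[0,0,0],[0,0,0],[0,0,0],[0,0,0],[0,0,0]], fingers=[0,0,0,0,0,0,0])

```text
clock: 34.2
eef_pos: [0.5681, -0.1609, 0.3392]
tcp_rot: [0.416, 0.909, 0.0, 0.0]
force: [-0.1, -1.3, -2.9]
finger_gap: 0.0231
finger_force: 71.0
```

```bash
python3 -c "
from plan import *
state()"
```

```text
clk 34.2 grasp [ 0.5682 -0.1609  0.1842] yaw 130.8 tilt 0.0 q [-0.28  0.38  0.02  1.21  0.    0.58] gap 23.1 F [-0.1 -1.3 -2.9] M [-0.008  0.017  0.014]
```

Call:
step_arm(translation=[[0,0,4],[0,0,8],[0,0,8],[0,1,8],[0,1,8],[0,2,8],[-1,2,8],[-1,2,8]], angular=[[0,0,0],[0,0,0],[0,0,8],[0,0,16],[0,0,23],[0,0,30],[0,0,36],[0,0,36]], fingers=[0,0,0,0,0,0,0,0])

```text
clock: 35.0
eef_pos: [0.5697, -0.1605, 0.3303]
tcp_rot: [0.677, 0.736, -0.0, -0.001]
force: [-1.5, -1.0, -3.0]
finger_gap: 0.0233
finger_force: 71.2
```

```bash
python3 -c "
from plan import *
mz()"
```

```text
yaw 94.7 Mz 0.002 F [-1.5 -1.  -3. ] eff6 1.534
```

Call:
step_arm(translation=[[0,0,0],[0,0,0]], angular=[[0,0,4],[0,0,4]], fingers=[0,0])

```text
clock: 35.2
eef_pos: [0.5698, -0.1604, 0.3303]
tcp_rot: [0.702, 0.713, -0.0, -0.001]
force: [-2.0, -0.6, -3.9]
finger_gap: 0.0231
finger_force: 71.0
```

```bash
python3 -c "
from plan import *
mz()"
```

```text
yaw 90.9 Mz -0.028 F [-2.  -0.6 -3.9] eff6 0.922
```

Call:
step_arm(translation=[[0,1,0],[0,1,0]], angular=[[0,0,4],[0,0,4]], fingers=[0,0])

```text
clock: 35.4
eef_pos: [0.5704, -0.1604, 0.3303]
tcp_rot: [0.726, 0.688, -0.001, -0.001]
force: [-4.2, -0.1, -3.2]
finger_gap: 0.0232
finger_force: 71.2
```

```bash
python3 -c "
from plan import *
mz()"
```

```text
yaw 86.9 Mz 0.026 F [-4.2 -0.1 -3.2] eff6 0.931
```

Undo the last millimetre in y and carry on to the stop.

Call:
step_arm(translation=[[0,-1,0],[0,-1,0]], angular=[[0,0,3],[0,0,3]], fingers=[0,0])

```text
clock: 35.6
eef_pos: [0.5698, -0.1603, 0.3304]
tcp_rot: [0.743, 0.669, -0.0, -0.0]
force: [-3.7, -0.7, -5.2]
finger_gap: 0.0233
finger_force: 70.9
```

```bash
python3 -c "
from plan import *
mz()"
```

```text
yaw 84.0 Mz 0.216 F [-3.7 -0.7 -5.2] eff6 0.907
```

Call:
step_arm(translation=[[0,-1,0],[0,-1,0]], angular=[[0,0,3],[0,0,3]], fingers=[0,0])

```text
clock: 35.8
eef_pos: [0.5693, -0.1602, 0.3305]
tcp_rot: [0.76, 0.649, 0.0, 0.0]
force: [-1.2, -2.2, -7.9]
finger_gap: 0.0232
finger_force: 70.6
```

```bash
python3 -c "
from plan import *
mz()"
```

```text
yaw 81.0 Mz 0.644 F [-1.2 -2.2 -7.9] eff6 1.286
```

Call:
step_arm(translation=[[0,0,0],[0,0,0]], angular=[[0,0,3],[0,0,3]], fingers=[0,0])

```text
clock: 36.0
eef_pos: [0.5694, -0.1602, 0.3305]
tcp_rot: [0.777, 0.629, 0.0, 0.0]
force: [-0.1, -0.5, -7.7]
finger_gap: 0.0233
finger_force: 70.8
```

```bash
python3 -c "
from plan import *
mz();state()"
```

```text
yaw 78.0 Mz 1.063 F [-0.1 -0.5 -7.7] eff6 1.701
clk 36.0 grasp [ 0.5694 -0.1602  0.1755] yaw 78.0 tilt 0.0 q [-0.27  0.38  0.    1.19  0.    1.51] gap 23.3 F [-0.1 -0.5 -7.7] M [-0.355  0.053  1.063]
```

Call:
step_arm(translation=[[0,0,0],[0,0,-20],[0,0,-60],[0,0,-89],[0,0,-89]], angular=[[0,0,-8],[0,0,-9],[0,0,-9],[0,0,-9],[0,0,-9]], fingers=[0,0,0,0,0])

```text
clock: 36.5
eef_pos: [0.5701, -0.1604, 0.4246]
tcp_rot: [0.725, 0.688, 0.003, 0.004]
force: [1.0, 0.4, -2.1]
finger_gap: 0.0234
finger_force: 71.2
```

```bash
python3 -c "
from plan import *
plan([(.614,-.106,.268,110),(.6566,-.0535,.266,133)])"
```

```text
clk 36.5 grasp [ 0.5714 -0.1606  0.2696] yaw 87.0 tilt 0.5 q [-0.27  0.35  0.19  1.41  0.    1.35] gap 23.4 F [ 1.   0.4 -2.1] M [ 0.062 -0.067  0.032]
[57.0, 41.0, 2.0] [0.5, 0.2, -23.0] rows>=2.7
[34.0, 58.0, 2.0] [-0.0, -0.0, -23.0] rows>=2.7
```

Call:
step_arm(translation=[[19,14,0],[38,28,0],[57,41,0],[57,41,0]], angular=[[0,0,-8],[0,0,-16],[0,0,-23],[0,0,-23]], fingers=[0,0,0,0])

```text
clock: 36.9
eef_pos: [0.6147, -0.1037, 0.4187]
tcp_rot: [0.572, 0.82, 0.001, -0.0]
force: [0.2, 0.4, -2.9]
finger_gap: 0.0234
finger_force: 71.1
```

Call:
step_arm(translation=[[11,20,0],[22,40,0],[34,58,0],[34,58,0],[34,58,0],[34,58,0]], angular=[[0,0,-8],[0,0,-16],[0,0,-23],[0,0,-23],[0,0,-23],[0,0,-23]], fingers=[0,0,0,0,0,0])

```text
clock: 37.5
eef_pos: [0.6558, -0.0546, 0.4195]
tcp_rot: [0.401, 0.916, -0.0, -0.0]
force: [-0.1, 0.1, -1.8]
finger_gap: 0.0233
finger_force: 71.1
```

```bash
python3 -c "
from plan import *
plan([(.6566,-.0535,.183,133)])"
```

```text
clk 37.5 grasp [ 0.6558 -0.0546  0.2645] yaw 132.7 tilt 0.0 q [-0.08  0.47  0.38  1.48 -0.    0.74] gap 23.3 F [-0.1  0.1 -1.8] M [-0.048 -0.041  0.018]
[0.0, 1.0, 81.0] [-0.0, -0.0, -0.3] rows>=1.6
```

Call:
step_arm(translation=[[0,1,40],[0,1,67],[0,1,71],[0,1,75],[0,1,78],[0,1,81],[0,1,81]], angular=[[0,0,0],[0,0,0],[0,0,0],[0,0,0],[0,0,0],[0,0,0],[0,0,0]], fingers=[0,0,0,0,0,0,0])

```text
clock: 38.2
eef_pos: [0.6571, -0.0533, 0.3393]
tcp_rot: [0.4, 0.916, 0.0, 0.0]
force: [-0.5, -0.6, -2.6]
finger_gap: 0.0233
finger_force: 71.1
```

```bash
python3 -c "
from plan import *
state()"
```

```text
clk 38.2 grasp [ 0.6573 -0.0533  0.1843] yaw 132.8 tilt 0.1 q [-0.08  0.49  0.21  1.28  0.    0.74] gap 23.3 F [-0.5 -0.6 -2.6] M [0.033 0.03  0.062]
```

Call:
step_arm(translation=[[0,0,4],[0,0,8],[0,0,8],[0,1,8],[0,1,8],[0,2,8],[-1,2,8],[-1,2,8]], angular=[[0,0,0],[0,0,0],[0,0,8],[0,0,16],[0,0,23],[0,0,30],[0,0,36],[0,0,36]], fingers=[0,0,0,0,0,0,0,0])

```text
clock: 39.0
eef_pos: [0.6587, -0.0531, 0.3303]
tcp_rot: [0.665, 0.747, -0.001, -0.0]
force: [-2.6, -2.6, -2.0]
finger_gap: 0.023
finger_force: 71.2
```

```bash
python3 -c "
from plan import *
mz()"
```

```text
yaw 96.7 Mz 0.002 F [-2.6 -2.6 -2. ] eff6 1.539
```

Call:
step_arm(translation=[[0,0,0],[0,0,0]], angular=[[0,0,4],[0,0,4]], fingers=[0,0])

```text
clock: 39.2
eef_pos: [0.6587, -0.053, 0.3302]
tcp_rot: [0.689, 0.725, -0.001, -0.0]
force: [-4.4, -4.1, -3.0]
finger_gap: 0.0233
finger_force: 71.1
```

```bash
python3 -c "
from plan import *
mz()"
```

```text
yaw 92.9 Mz 0.043 F [-4.4 -4.1 -3. ] eff6 0.933
```

Call:
step_arm(translation=[[0,0,0],[0,0,0]], angular=[[0,0,4],[0,0,4]], fingers=[0,0])

```text
clock: 39.4
eef_pos: [0.6588, -0.0529, 0.3303]
tcp_rot: [0.714, 0.7, -0.001, -0.0]
force: [-3.1, -2.9, -3.4]
finger_gap: 0.0231
finger_force: 71.1
```

```bash
python3 -c "
from plan import *
mz()"
```

```text
yaw 88.9 Mz -0.028 F [-3.1 -2.9 -3.4] eff6 0.890
```

Call:
step_arm(translation=[[0,0,0],[0,0,0]], angular=[[0,0,4],[0,0,4]], fingers=[0,0])

```text
clock: 39.6
eef_pos: [0.6588, -0.0529, 0.3303]
tcp_rot: [0.738, 0.675, -0.001, -0.0]
force: [-3.7, -4.5, -3.3]
finger_gap: 0.0232
finger_force: 71.0
```

```bash
python3 -c "
from plan import *
mz();state()"
```

```text
yaw 84.9 Mz 0.072 F [-3.7 -4.5 -3.3] eff6 0.933
clk 39.6 grasp [ 0.6586 -0.053   0.1753] yaw 84.9 tilt 0.1 q [-0.08  0.5   0.2   1.27 -0.    1.58] gap 23.2 F [-3.7 -4.5 -3.3] M [-1.306  0.979  0.072]
```

Call:
step_arm(translation=[[-1,-1,0],[-1,-1,0]], angular=[[0,0,3],[0,0,3]], fingers=[0,0])

```text
clock: 39.8
eef_pos: [0.6582, -0.0535, 0.3304]
tcp_rot: [0.755, 0.656, 0.0, -0.0]
force: [-0.6, -2.3, -6.5]
finger_gap: 0.0232
finger_force: 70.8
```

```bash
python3 -c "
from plan import *
mz()"
```

```text
yaw 82.0 Mz 0.511 F [-0.6 -2.3 -6.5] eff6 1.150
```

Call:
step_arm(translation=[[0,0,0],[0,0,0]], angular=[[0,0,3],[0,0,3]], fingers=[0,0])

```text
clock: 40.0
eef_pos: [0.6582, -0.0534, 0.3305]
tcp_rot: [0.771, 0.636, 0.0, -0.0]
force: [-0.4, -2.9, -6.6]
finger_gap: 0.0233
finger_force: 70.9
```

```bash
python3 -c "
from plan import *
mz();state()"
```

```text
yaw 79.0 Mz 0.924 F [-0.4 -2.9 -6.6] eff6 1.591
clk 40.0 grasp [ 0.6582 -0.0534  0.1755] yaw 79.0 tilt 0.0 q [-0.08  0.5   0.2   1.27  0.    1.68] gap 23.3 F [-0.4 -2.9 -6.6] M [-0.908  0.029  0.924]
```

Call:
step_arm(translation=[[0,0,0],[0,0,-20],[0,0,-60],[0,0,-89],[0,0,-89]], angular=[[0,0,-7],[0,0,-8],[0,0,-8],[0,0,-8],[0,0,-8]], fingers=[0,0,0,0,0])

```text
clock: 40.5
eef_pos: [0.6588, -0.0532, 0.4249]
tcp_rot: [0.725, 0.688, 0.003, 0.003]
force: [1.4, -0.1, -2.1]
finger_gap: 0.0234
finger_force: 71.2
```

```bash
python3 -c "
from plan import *
plan([(.56,-.0625,.268,110),(.4606,-.0718,.266,133)])"
```

```text
clk 40.5 grasp [ 0.6601 -0.0531  0.2699] yaw 87.0 tilt 0.5 q [-0.08  0.47  0.39  1.48  0.    1.54] gap 23.4 F [ 1.4 -0.1 -2.1] M [ 0.007 -0.045 -0.022]
[-14.0, -98.0, 1.0] [0.5, 0.0, -23.0] rows>=2.7
[25.0, -97.0, 2.0] [-0.0, 0.0, -23.0] rows>=2.7
```

Call:
step_arm(translation=[[-5,-33,0],[-10,-66,0],[-14,-98,0],[-14,-98,0]], angular=[[0,0,-8],[0,0,-16],[0,0,-23],[0,0,-23]], fingers=[0,0,0,0])

```text
clock: 40.9
eef_pos: [0.556, -0.0619, 0.4197]
tcp_rot: [0.572, 0.82, -0.0, -0.001]
force: [-1.0, 0.4, -1.6]
finger_gap: 0.0228
finger_force: 72.0
```

Call:
step_arm(translation=[[8,-33,0],[16,-66,0],[25,-97,0],[25,-97,0],[25,-97,0],[25,-97,0]], angular=[[0,0,-8],[0,0,-16],[0,0,-23],[0,0,-23],[0,0,-23],[0,0,-23]], fingers=[0,0,0,0,0,0])

```text
clock: 41.5
eef_pos: [0.4607, -0.0713, 0.4197]
tcp_rot: [0.401, 0.916, 0.0, 0.0]
force: [0.3, 0.1, -2.3]
finger_gap: 0.0232
finger_force: 72.3
```

```bash
python3 -c "
from plan import *
plan([(.4606,-.0718,.183,133)])"
```

```text
clk 41.5 grasp [ 0.4609 -0.0713  0.2647] yaw 132.8 tilt 0.1 q [-0.15  0.13 -0.11  1.33  0.    0.67] gap 23.2 F [ 0.3  0.1 -2.3] M [ 0.056  0.022 -0.021]
[-0.0, -1.0, 82.0] [0.1, 0.0, -0.2] rows>=1.6
```

Call:
step_arm(translation=[[0,0,40],[0,0,67],[0,0,71],[0,0,75],[0,0,79],[0,0,82],[0,0,82]], angular=[[0,0,0],[0,0,0],[0,0,0],[0,0,0],[0,0,0],[0,0,0],[0,0,0]], fingers=[0,0,0,0,0,0,0])

```text
clock: 42.2
eef_pos: [0.46, -0.0715, 0.3381]
tcp_rot: [0.4, 0.916, 0.0, 0.0]
force: [0.3, -0.3, -1.7]
finger_gap: 0.0231
finger_force: 72.2
```

```bash
python3 -c "
from plan import *
state()"
```

```text
clk 42.2 grasp [ 0.4602 -0.0715  0.1831] yaw 132.8 tilt 0.1 q [-0.15  0.17 -0.28  1.12  0.    0.67] gap 23.1 F [ 0.3 -0.3 -1.7] M [-0.127 -0.176 -0.005]
```

Call:
step_arm(translation=[[0,0,4],[0,0,7],[0,0,7],[0,1,7],[0,1,7],[0,2,7],[-1,2,7],[-1,2,7]], angular=[[0,0,0],[0,0,0],[0,0,8],[0,0,16],[0,0,23],[0,0,30],[0,0,36],[0,0,36]], fingers=[0,0,0,0,0,0,0,0])

```text
clock: 43.0
eef_pos: [0.4621, -0.071, 0.3309]
tcp_rot: [0.665, 0.747, 0.0, 0.001]
force: [1.7, -2.0, -2.3]
finger_gap: 0.023
finger_force: 72.4
```

```bash
python3 -c "
from plan import *
mz()"
```

```text
yaw 96.7 Mz 0.025 F [ 1.7 -2.  -2.3] eff6 1.541
```

Call:
step_arm(translation=[[0,0,0],[0,0,0]], angular=[[0,0,5],[0,0,5]], fingers=[0,0])

```text
clock: 43.2
eef_pos: [0.4621, -0.071, 0.3309]
tcp_rot: [0.695, 0.719, 0.0, 0.001]
force: [2.1, -2.6, -1.8]
finger_gap: 0.0233
finger_force: 72.4
```

```bash
python3 -c "
from plan import *
mz()"
```

```text
yaw 91.9 Mz 0.017 F [ 2.1 -2.6 -1.8] eff6 1.156
```

Call:
step_arm(translation=[[0,0,0],[0,0,0]], angular=[[0,0,5],[0,0,5]], fingers=[0,0])

```text
clock: 43.4
eef_pos: [0.4622, -0.071, 0.3309]
tcp_rot: [0.726, 0.688, 0.0, 0.001]
force: [2.7, -2.8, -1.8]
finger_gap: 0.0235
finger_force: 72.3
```

```bash
python3 -c "
from plan import *
mz()"
```

```text
yaw 86.9 Mz 0.074 F [ 2.7 -2.8 -1.8] eff6 1.156
```

Call:
step_arm(translation=[[0,0,0],[0,0,0]], angular=[[0,0,4],[0,0,4]], fingers=[0,0])

```text
clock: 43.6
eef_pos: [0.4622, -0.0709, 0.3309]
tcp_rot: [0.749, 0.663, 0.0, 0.001]
force: [2.7, -3.2, -2.9]
finger_gap: 0.023
finger_force: 72.3
```

```bash
python3 -c "
from plan import *
mz();state()"
```

```text
yaw 83.0 Mz 0.359 F [ 2.7 -3.2 -2.9] eff6 1.225
clk 43.6 grasp [ 0.4624 -0.071   0.1759] yaw 83.0 tilt 0.1 q [-0.15  0.18 -0.29  1.1  -0.    1.54] gap 23.0 F [ 2.7 -3.2 -2.9] M [-1.037 -0.933  0.359]
```

Call:
step_arm(translation=[[-1,1,0],[-1,1,0],[-1,1,0]], angular=[[0,0,3],[0,0,4],[0,0,4]], fingers=[0,0,0])

```text
clock: 43.9
eef_pos: [0.4627, -0.0717, 0.3308]
tcp_rot: [0.771, 0.636, 0.0, -0.0]
force: [1.6, -0.4, 0.9]
finger_gap: 0.0232
finger_force: 72.8
```

```bash
python3 -c "
from plan import *
mz()"
```

```text
yaw 79.0 Mz 0.933 F [ 1.6 -0.4  0.9] eff6 1.178
```

Call:
step_arm(translation=[[0,0,0],[0,0,-20],[0,0,-60],[0,0,-89],[0,0,-89]], angular=[[0,0,-7],[0,0,-8],[0,0,-8],[0,0,-8],[0,0,-8]], fingers=[0,0,0,0,0])

```text
clock: 44.4
eef_pos: [0.463, -0.0719, 0.4229]
tcp_rot: [0.726, 0.688, 0.002, 0.002]
force: [0.5, 0.5, -3.5]
finger_gap: 0.0233
finger_force: 72.3
```

```bash
python3 -c "
from plan import *
plan([(.565,.075,.266,80),(.6713,.2222,.266,73),(.6713,.2222,.18,73)])"
```

```text
clk 44.4 grasp [ 0.4637 -0.0719  0.2679] yaw 86.9 tilt 0.3 q [-0.15  0.13 -0.1   1.33  0.    1.47] gap 23.3 F [ 0.5  0.5 -3.5] M [-0.037  0.017 -0.021]
[152.0, 94.0, 2.0] [0.2, -0.0, 6.9] rows>=3.6
[164.0, 79.0, 0.0] [0.0, -0.0, 7.0] rows>=3.6
[-1.0, 0.0, 86.0] [0.0, -0.0, 0.0] rows>=1.7
```

Call:
step_arm(translation=[[40,25,0],[80,50,0],[120,74,0],[152,94,0],[152,94,0]], angular=[[0,0,2],[0,0,4],[0,0,6],[0,0,7],[0,0,7]], fingers=[0,0,0,0,0])

```text
clock: 44.9
eef_pos: [0.5667, 0.0781, 0.4172]
tcp_rot: [0.766, 0.643, -0.001, -0.001]
force: [-0.5, 1.0, -3.4]
finger_gap: 0.0231
finger_force: 72.3
```

Call:
step_arm(translation=[[41,20,0],[82,40,0],[123,60,0],[164,79,0],[164,79,0],[164,79,0],[164,79,0]], angular=[[0,0,2],[0,0,4],[0,0,6],[0,0,7],[0,0,7],[0,0,7],[0,0,7]], fingers=[0,0,0,0,0,0,0])

```text
clock: 45.6
eef_pos: [0.6713, 0.2212, 0.4189]
tcp_rot: [0.805, 0.594, -0.001, -0.0]
force: [0.5, -0.8, -1.5]
finger_gap: 0.0231
finger_force: 72.3
```

```bash
python3 -c "
from plan import *
plan([(.6713,.2222,.17,73)])
b=shot('side','s5',1)
u=proj('side',[.67,.22,.12]);x=cv2.getRectSubPix(b,(80,60),tuple(map(float,u)))
cv2.imwrite('pics/w5.png',cv2.resize(x,(800,600),interpolation=cv2.INTER_CUBIC)[:,:,::-1])
f=lambda X:((proj('side',X)-u+[39.5,29.5])*10).round()
c=[.6705,.2198]
print('foot',f(c+[.136]),'stand top',f([.669,.2194,.034]))"
```

```text
clk 45.6 grasp [0.671  0.2211 0.2639] yaw 72.8 tilt 0.1 q [ 0.32  0.57  0.55  1.55 -0.    2.19] gap 23.1 F [ 0.5 -0.8 -1.5] M [-0.041 -0.043  0.075]
[1.0, -0.0, 94.0] [-0.1, 0.1, -0.2] rows>=1.9
foot [386. 246.] stand top [437. 539.]
```

View pics/w5.png

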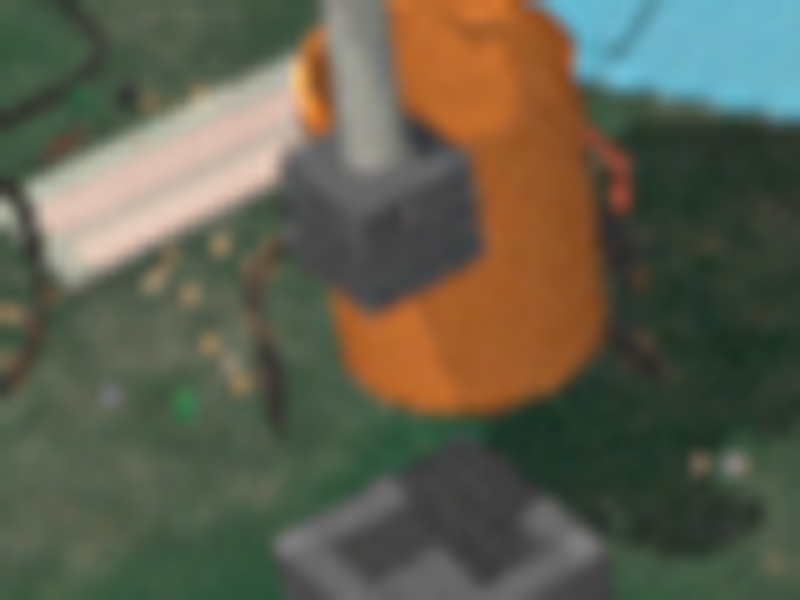

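The socket hangs above the stand and parallel to it, with the stand top centred at (440,548). Lower it in.

Call:
step_arm(translation=[[1,0,40],[1,0,80],[1,0,94],[1,0,100],[1,0,105],[1,0,105]], angular=[[0,0,0],[0,0,0],[0,0,0],[0,0,0],[0,0,0],[0,0,0]], fingers=[0,0,0,0,0,0])

```text
clock: 46.25
eef_pos: [0.672, 0.2221, 0.3155]
tcp_rot: [0.805, 0.593, -0.0, 0.0]
force: [-0.9, -3.0, -3.3]
finger_gap: 0.023
finger_force: 72.2
```

```bash
python3 -c "
from plan import *
state()"
```

```text
clk 46.2 grasp [0.672  0.222  0.1605] yaw 72.8 tilt 0.1 q [ 0.32  0.59  0.32  1.3  -0.    2.19] gap 23.0 F [-0.9 -3.  -3.3] M [-0.962  0.439 -0.021]
```

Call:
step_arm(translation=[[-1,0,4],[-1,0,9],[-1,0,14],[-1,0,18],[-1,0,19],[-1,0,19]], angular=[[0,0,0],[0,0,0],[0,0,0],[0,0,0],[0,0,0],[0,0,0]], fingers=[0,0,0,0,0,0])

```text
clock: 46.85
eef_pos: [0.6717, 0.222, 0.2954]
tcp_rot: [0.805, 0.593, -0.0, -0.0]
force: [-0.3, -2.6, -3.8]
finger_gap: 0.0237
finger_force: 72.2
```

```bash
python3 -c "
from plan import *
state()"
```

```text
clk 46.9 grasp [0.6716 0.222  0.1404] yaw 72.8 tilt 0.0 q [ 0.32  0.6   0.28  1.25 -0.    2.19] gap 23.7 F [-0.3 -2.6 -3.8] M [-0.974  0.269 -0.079]
```

Call:
step_arm(translation=[[0,0,0],[0,0,0],[0,0,0],[0,0,0],[0,0,-40],[0,0,-80],[0,0,-120],[0,0,-120]], angular=[[0,0,0],[0,0,0],[0,0,0],[0,0,0],[0,0,0],[0,0,0],[0,0,0],[0,0,0]], fingers=[40,60,60,60,60,60,60,60])

```text
clock: 47.65
eef_pos: [0.6722, 0.2223, 0.4224]
tcp_rot: [0.805, 0.594, 0.005, 0.001]
force: [-0.1, -0.2, 0.5]
finger_gap: 0.0598
finger_force: 0.0
```

```bash
python3 -c "
from plan import *
plan([(.53,.08,.3,73),(.45,-.1,.3,73)])"
```

```text
clk 47.6 grasp [0.6736 0.2228 0.2674] yaw 72.8 tilt 0.6 q [0.32 0.57 0.55 1.54 0.   2.19] gap 59.8 F [-0.1 -0.2  0.5] M [-0.01   0.004  0.017]
[-178.0, -94.0, -34.0] [0.4, -0.3, -0.2] rows>=4.1
[-195.0, -23.0, -1.0] [0.0, -0.0, 0.0] rows>=3.9
```

Call:
step_arm(translation=[[-178,-94,-34],[-178,-94,-34],[-178,-94,-34],[-178,-94,-34],[-178,-94,-34]], angular=[[0,0,0],[0,0,0],[0,0,0],[0,0,0],[0,0,0]], fingers=[60,60,60,60,60])

```text
clock: 48.15
eef_pos: [0.5258, 0.077, 0.4516]
tcp_rot: [0.806, 0.593, 0.0, 0.0]
force: [-0.1, 0.2, 0.3]
finger_gap: 0.0593
finger_force: 0.0
```

Call:
step_arm(translation=[[-195,-23,0],[-195,-23,0],[-195,-23,0],[-195,-23,0],[-195,-23,0]], angular=[[0,0,0],[0,0,0],[0,0,0],[0,0,0],[0,0,0]], fingers=[60,60,60,60,60])

```text
clock: 48.65
eef_pos: [0.4479, -0.1032, 0.4499]
tcp_rot: [0.806, 0.591, -0.0, 0.0]
force: [-0.2, 0.2, 0.5]
finger_gap: 0.0598
finger_force: 0.0
```

Run:
```python
from avg import *
a=shot("top","t6",1.5);b=shot("side","s6",1.5)
avg(["scoop_handle","wrench_grip"],5,dict(scoop_handle=.088,wrench_grip=.138))
x=cv2.getRectSubPix(a,(100,100),(195,225));y=cv2.getRectSubPix(b,(150,150),(235,245))
cv2.imwrite("pics/v6.png",np.hstack([cv2.resize(i,(400,400),interpolation=cv2.INTER_CUBIC) for i in(x,y)])[:,:,::-1])
from fit import *
G={"top":grad(load("pics/t6.png")),"side":grad(load("pics/s6.png"))}
np.random.seed(1)
def f(p):
    R=np.array([np.cos(p[2]),np.sin(p[2])]);N=np.array([-R[1],R[0]]);s=0
    for c in("top","side"):
        s+=samp(G[c],P(c,rect(p[0],p[1],.098,p[2],.014,.077))).mean()
        s+=samp(G[c],P(c,rect(p[0],p[1],.042,p[2],.086,.076))).mean()
        l=np.linspace(-.038,.038,25)[:,None]
        s+=.5*samp(G[c],P(c,np.c_[np.array(p[:2])-.086*R+l*N,np.full(25,.027)])).mean()
    return s
r=[minimize(lambda p:-f(p),np.array([.433,.212,-.32])+np.random.uniform(-1,1,3)*[.03,.03,.25],method="Nelder-Mead") for _ in range(40)]
r=sorted(r,key=lambda r:r.fun)
for k in r[:6]: print(k.fun,k.x)
```

```text
scoop_handle top 6 [184.55 247.55] std [3.2947 1.1542] atz [0.4415 0.2154 0.088 ]
wrench_grip top 5 [177.1 176.1] std [1.172  1.9934] atz [0.6661 0.2201 0.138 ]
scoop_handle side 5 [264.2 267.1] std [0.6151 1.1128] atz [0.4265 0.2253 0.088 ]
wrench_grip side 5 [179.  218.9] std [0.9745 1.1092] atz [0.6745 0.2192 0.138 ]
scoop_handle tri [0.4372 0.216  0.076 ] 0.010895335110768655
wrench_grip tri [0.6686 0.2212 0.1404] 0.0067697464673635065
-605.7382202148438 [ 0.4377  0.2238 -0.3723]
-605.7285766601562 [ 0.4376  0.2238 -0.3737]
-605.7272338867188 [ 0.4376  0.2238 -0.375 ]
-605.716064453125 [ 0.4376  0.2238 -0.3739]
-605.7125244140625 [ 0.4376  0.2238 -0.3728]
-605.6941528320312 [ 0.4377  0.2239 -0.3736]
```

View pics/v6.png

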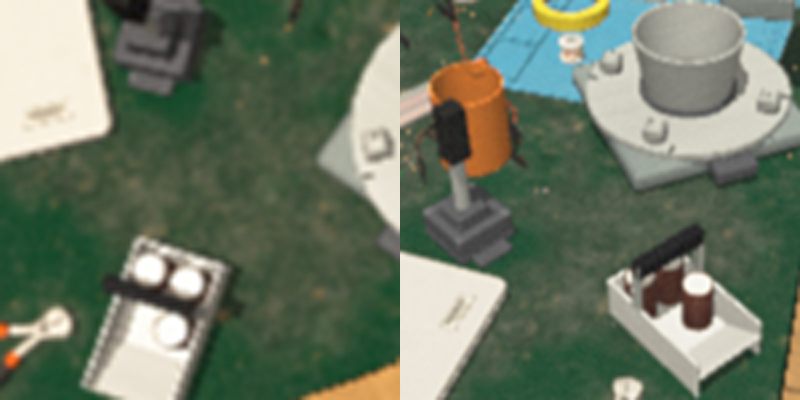

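The wrench stands upright in its stand, and the scoop still holds three capacitors. Now a check of the handle fit against the picture.

Run:
```python
from h import *
def ends(x,y,a):
    n=np.array([-np.sin(a),np.cos(a)])
    for c,o,s,k,off in(("top",(195,225),100,4,0),("side",(235,245),150,400/150,400)):
        print(c,[((proj(c,[x+t*n[0],y+t*n[1],.098])-o+(s-1)/2)*k+[off,0]).round().tolist() for t in(.0385,-.0385)],[((proj(c,[x-.086*np.cos(a)+t*n[0],y-.086*np.sin(a)+t*n[1],.027])-o+(s-1)/2)*k+[off,0]).round().tolist() for t in(.038,-.038)])
ends(.4377,.2238,-.373);ends(.438,.216,-.34)
```

```text
top [[97.0, 279.0], [189.0, 307.0]] [[85.0, 385.0], [171.0, 412.0]]
side [[633.0, 265.0], [698.0, 224.0]] [[699.0, 378.0], [761.0, 333.0]]
top [[107.0, 280.0], [200.0, 304.0]] [[97.0, 387.0], [184.0, 410.0]]
side [[638.0, 260.0], [701.0, 218.0]] [[706.0, 371.0], [765.0, 324.0]]
```

```bash
cat >> plan.py <<'E'
RC=np.array([.560,-.064]);PH=np.arctan2(-.064,.560)
def pour(tau,dr=.025,zt=.135):
    t=np.radians(tau);u=np.array([np.cos(PH),np.sin(PH)])
    rh=dr+.086*np.cos(t)-.061*np.sin(t);z=zt+.086*np.sin(t)+.061*np.cos(t)
    R=Rdown(PH+np.pi/2)@Rn.from_euler("x",-t).as_matrix()
    return (*(RC+rh*u),z,R)
E
python3 - <<'E'
from plan import *
plan([(*pour(0)[:2],.3,pour(0)[3]),pour(35),pour(60),pour(80),(.55,.1,.32,75)])
E
```

```text
clk 50.2 grasp [ 0.4498 -0.0997  0.2947] yaw 72.8 tilt 0.0 q [-0.22  0.12 -0.05  1.4   0.    1.65] gap 60.1 F [-0.4  0.5  0.5] M [0.018 0.016 0.004]
[87.0, 204.0, -5.0] [-0.0, -0.0, -10.7] rows>=4.4
[0.0, -140.0, 93.0] [-35.0, -0.0, 0.0] rows>=4.1
[0.0, -99.0, -15.0] [-25.0, -0.0, 0.0] rows>=2.9
[0.0, -79.0, -17.0] [-20.0, -0.0, 0.0] rows>=2.3
[162.0, 239.0, 104.0] [79.8, -5.9, 7.1] rows>=9.4
```

Call:
step_arm(translation=[[87,204,-5],[87,204,-5],[87,204,-5],[87,204,-5],[87,204,-5],[87,204,-5]], angular=[[0,0,-10.7],[0,0,-10.7],[0,0,-10.7],[0,0,-10.7],[0,0,-10.7],[0,0,-10.7]], fingers=[60,60,60,60,60,60])

```text
clock: 50.85
eef_pos: [0.6732, -0.0764, 0.4522]
tcp_rot: [0.746, 0.666, -0.001, -0.001]
force: [-1.1, 0.4, -1.1]
finger_gap: 0.06
finger_force: 0.0
```

Call:
step_arm(translation=[[0,-140,93],[0,-140,93],[0,-140,93],[0,-140,93],[0,-140,93],[0,-140,93],[0,-140,93]], angular=[[-35,0,0],[-35,0,0],[-35,0,0],[-35,0,0],[-35,0,0],[-35,0,0],[-35,0,0]], fingers=[60,60,60,60,60,60,60])

```text
clock: 51.55
eef_pos: [0.5276, -0.0608, 0.3607]
tcp_rot: [0.712, 0.635, 0.2, 0.224]
force: [0.5, -0.3, -0.7]
finger_gap: 0.0601
finger_force: 0.0
```

Call:
step_arm(translation=[[0,-99,-15],[0,-99,-15],[0,-99,-15],[0,-99,-15],[0,-99,-15]], angular=[[-25,0,0],[-25,0,0],[-25,0,0],[-25,0,0],[-25,0,0]], fingers=[60,60,60,60,60])

```text
clock: 52.05
eef_pos: [0.4413, -0.0509, 0.3164]
tcp_rot: [0.646, 0.577, 0.333, 0.373]
force: [-0.2, 1.3, -0.1]
finger_gap: 0.0599
finger_force: 0.0
```

```bash
python3 -c "
from plan import *
state();print(pour(60)[:3])"
```

```text
clk 52.0 grasp [ 0.5746 -0.0661  0.2388] yaw 83.5 tilt 60.0 q [-0.12 -0.06 -1.04 -0.45  0.    1.57] gap 59.9 F [-0.2  1.3 -0.1] M [ 0.068  0.816 -0.025]
(np.float64(0.5750743251660075), np.float64(-0.06572278001897229), np.float64(0.2399781847254617))
```

Call:
step_arm(translation=[[0,-79,-17],[0,-79,-17],[0,-79,-17],[0,-79,-17],[0,-79,-17]], angular=[[-20,0,0],[-20,0,0],[-20,0,0],[-20,0,0],[-20,0,0]], fingers=[60,60,60,60,60])

```text
clock: 52.55
eef_pos: [0.4636, -0.0537, 0.3499]
tcp_rot: [0.583, 0.52, 0.416, 0.466]
force: [0.2, 0.8, -0.1]
finger_gap: 0.0597
finger_force: 0.0
```

```bash
python3 -c "
from plan import *
print(pour(80)[:3])
plan([(.56,-.02,.33,pour(40)[3]),(.5,.1,.32,75),(.4377,.220,.2,70),(.4377,.220,.088,70)])"
```

```text
(np.float64(0.5399907192764324), np.float64(-0.0617132250601637), np.float64(0.23028600559673262))
clk 52.5 grasp [ 0.6138 -0.0708  0.3157] yaw 83.5 tilt 77.2 q [-0.12  0.05 -1.13 -0.96  0.    1.57] gap 59.7 F [ 0.2  0.8 -0.1] M [ 0.067  0.918 -0.038]
[44.0, 95.0, -29.0] [37.2, -0.0, 0.0] rows>=4.3
[113.0, 37.0, -3.0] [40.0, -3.0, 8.2] rows>=4.8
[99.0, -92.0, 120.0] [-0.0, 0.0, 4.9] rows>=3.6
[1.0, 1.0, 112.0] [-0.0, 0.0, 0.0] rows>=2.2
```

Run:
```python
from plan import *
plan([(.56,-.02,.33,pour(40)[3]),(.53,.05,.32,110),(.49,.14,.26,160),(.4377,.220,.2,205),(.4377,.220,.2,250)])
```

```text
clk 52.5 grasp [ 0.6138 -0.0708  0.3157] yaw 83.5 tilt 77.2 q [-0.12  0.05 -1.13 -0.96  0.    1.57] gap 59.7 F [ 0.2  0.8 -0.1] M [ 0.067  0.918 -0.038]
[44.0, 95.0, -29.0] [37.2, -0.0, 0.0] rows>=4.3
[67.0, 64.0, 20.0] [39.3, 9.3, -25.4] rows>=5.6
[98.0, -7.0, 60.0] [0.0, -0.0, -50.0] rows>=5.8
[77.0, 57.0, 60.0] [0.0, 0.0, -45.0] rows>=5.2
[-0.0, -0.0, -0.0] [0.0, 0.0, -45.0] rows>=5.2
```

Call:
step_arm(translation=[[44,95,-29],[44,95,-29],[44,95,-29],[44,95,-29],[44,95,-29],[44,95,-29],[44,95,-29]], angular=[[37.2,0,0],[37.2,0,0],[37.2,0,0],[37.2,0,0],[37.2,0,0],[37.2,0,0],[37.2,0,0]], fingers=[60,60,60,60,60,60,60])

```text
clock: 53.25
eef_pos: [0.4568, -0.0083, 0.4517]
tcp_rot: [0.701, 0.626, 0.227, 0.254]
force: [0.7, -0.3, -0.1]
finger_gap: 0.06
finger_force: 0.0
```

Run:
```python
from plan import *
plan([(.53,.05,.32,110),(.49,.14,.26,160),(.4377,.220,.2,205),(.4377,.220,.2,250)])
```

```text
clk 53.2 grasp [ 0.5554 -0.0195  0.3326] yaw 83.5 tilt 39.8 q [ 0.   -0.18 -0.49  0.57 -0.07  1.66] gap 60.0 F [ 0.7 -0.3 -0.1] M [0.069 0.499 0.017]
[66.0, 66.0, 24.0] [39.1, 9.2, -25.4] rows>=5.5
[98.0, -7.0, 60.0] [-0.0, -0.0, -50.0] rows>=5.8
[76.0, 58.0, 61.0] [-0.0, -0.0, -45.0] rows>=5.2
[0.0, 0.0, -0.0] [0.0, -0.0, -45.0] rows>=5.2
```

Call:
step_arm(translation=[[66,66,24],[66,66,24],[66,66,24],[66,66,24],[66,66,24],[66,66,24],[66,66,24],[66,66,24]], angular=[[39.1,9.2,-25.4],[39.1,9.2,-25.4],[39.1,9.2,-25.4],[39.1,9.2,-25.4],[39.1,9.2,-25.4],[39.1,9.2,-25.4],[39.1,9.2,-25.4],[39.1,9.2,-25.4]], fingers=[60,60,60,60,60,60,60,60])

```text
clock: 54.05
eef_pos: [0.5311, 0.0494, 0.4733]
tcp_rot: [0.574, 0.819, 0.001, 0.002]
force: [0.1, 0.4, 0.9]
finger_gap: 0.0604
finger_force: 0.0
```

Call:
step_arm(translation=[[98,-7,60],[98,-7,60],[98,-7,60],[98,-7,60],[98,-7,60],[98,-7,60],[98,-7,60]], angular=[[0,0,-50],[0,0,-50],[0,0,-50],[0,0,-50],[0,0,-50],[0,0,-50],[0,0,-50]], fingers=[60,60,60,60,60,60,60])

```text
clock: 54.75
eef_pos: [0.4906, 0.139, 0.4135]
tcp_rot: [0.173, 0.985, 0.001, 0.004]
force: [-1.1, 0.7, -0.5]
finger_gap: 0.0602
finger_force: 0.0
```

Call:
step_arm(translation=[[76,58,61],[76,58,61],[76,58,61],[76,58,61],[76,58,61],[76,58,61],[76,58,61]], angular=[[0,0,-45],[0,0,-45],[0,0,-45],[0,0,-45],[0,0,-45],[0,0,-45],[0,0,-45]], fingers=[60,60,60,60,60,60,60])

```text
clock: 55.45
eef_pos: [0.4398, 0.2194, 0.3518]
tcp_rot: [-0.215, 0.977, -0.001, 0.003]
force: [0.2, 0.1, -0.2]
finger_gap: 0.0598
finger_force: 0.0
```

Call:
step_arm(translation=[[0,0,0],[0,0,0],[0,0,0],[0,0,0],[0,0,0],[0,0,0],[0,0,0]], angular=[[0,0,-45],[0,0,-45],[0,0,-45],[0,0,-45],[0,0,-45],[0,0,-45],[0,0,-45]], fingers=[60,60,60,60,60,60,60])

```text
clock: 56.15
eef_pos: [0.44, 0.2194, 0.3516]
tcp_rot: [-0.572, 0.82, -0.002, 0.002]
force: [-0.4, 0.3, 0.2]
finger_gap: 0.0602
finger_force: 0.0
```

Run:
```python
from plan import *
plan([(.4377,.220,.2,250),(.4377,.220,.088,250)])
b=shot('side','s7',1)
u=proj('side',[.4377,.22,.1]);x=cv2.getRectSubPix(b,(100,75),tuple(map(float,u)))
cv2.imwrite('pics/w7.png',cv2.resize(x,(800,600),interpolation=cv2.INTER_CUBIC)[:,:,::-1])
f=lambda X:((proj('side',X)-u+[49.5,37])*8).round()
n=np.array([.348,.937]);x=np.array([.4377,.22])
print("handle pred",f([*(x+.0385*n),.098]),f([*(x-.0385*n),.098]),[(round(float(r['score']),2),np.round(r['point'],1),np.round(atz('side',r['point'],.088),4)) for r in landmark_of('side','scoop_handle')])
```

```text
clk 56.1 grasp [0.441  0.2193 0.1966] yaw -110.2 tilt 0.4 q [ 0.46  0.2  -0.2   1.16 -0.   -0.75] gap 60.2 F [-0.4  0.3  0.2] M [-0.025  0.06   0.023]
[0.0, 2.0, -3.0] [-0.3, 0.1, -0.2] rows>=0.1
[0.0, 0.0, 112.0] [-0.0, 0.0, -0.0] rows>=2.2
handle pred [298. 364.] [490. 240.] [(0.7, array([264.1, 267. ]), array([0.4268, 0.2251, 0.088 ]))]
```

View pics/w7.png

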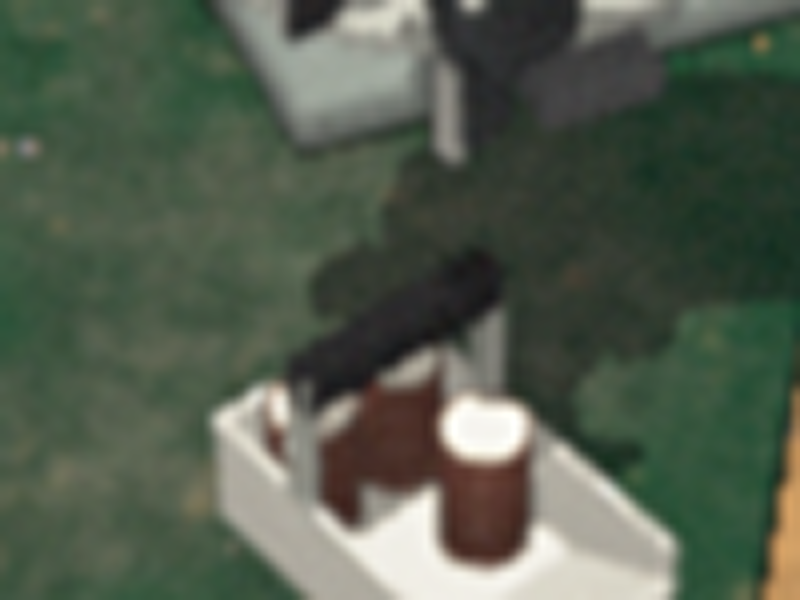

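The handle runs from (292,362) to (492,260), as predicted, so I descend and grasp.

Call:
step_arm(translation=[[0,2,0],[0,2,40],[0,2,80],[0,2,107],[0,2,107],[0,2,107]], angular=[[0,0,0],[0,0,0],[0,0,0],[0,0,0],[0,0,0],[0,0,0]], fingers=[60,60,60,60,60,60])

```text
clock: 56.85
eef_pos: [0.4389, 0.2203, 0.2446]
tcp_rot: [-0.573, 0.819, -0.002, 0.002]
force: [-0.6, 0.6, 0.4]
finger_gap: 0.0599
finger_force: 0.0
```

Call:
step_arm(translation=[[0,0,0],[0,0,0],[0,0,0],[0,0,0],[0,0,0],[0,0,0],[0,0,0],[0,0,0]], angular=[[0,0,0],[0,0,0],[0,0,0],[0,0,0],[0,0,0],[0,0,0],[0,0,0],[0,0,0]], fingers=[40,30,20,0,0,0,0,0], grip_force=80)

```text
clock: 57.65
eef_pos: [0.439, 0.2204, 0.2452]
tcp_rot: [-0.573, 0.819, -0.002, 0.003]
force: [-1.9, 0.7, 7.1]
finger_gap: 0.0126
finger_force: 78.2
```

Run:
```python
from plan import *
state()
```

```text
clk 57.6 grasp [0.44   0.2205 0.0902] yaw -110.0 tilt 0.4 q [ 0.47  0.29 -0.38  0.89 -0.   -0.76] gap 12.6 F [-1.9  0.7  7.1] M [ 0.08   0.591 -0.107]
```

```bash
cat >> plan.py <<'E'
PS=np.radians(-96.5)
def spour(tau,dr=.025,zt=.135):
    t=np.radians(tau);u=np.array([np.cos(PS),np.sin(PS)])
    rh=dr+.086*np.cos(t)-.061*np.sin(t);z=zt+.086*np.sin(t)+.061*np.cos(t)
    return (*(RC+rh*u),z,Rdown(PS-np.pi/2)@Rn.from_euler("x",t).as_matrix())
E
python3 - <<'E'
from plan import *
plan([(.4377,.220,.27,-110),(.49,.03,.27,-148),(*spour(0)[:2],.27,spour(0)[3])])
E
```

```text
clk 57.6 grasp [0.44   0.2205 0.0902] yaw -110.0 tilt 0.4 q [ 0.47  0.29 -0.38  0.89 -0.   -0.76] gap 12.6 F [-1.9  0.7  7.1] M [ 0.08   0.591 -0.107]
[0.0, -0.0, -180.0] [-0.3, 0.2, -0.0] rows>=3.6
[161.0, -114.0, 0.0] [-0.1, -0.0, 38.0] rows>=4.4
[59.0, -204.0, 0.0] [0.0, -0.0, 38.5] rows>=4.5
```

Call:
step_arm(translation=[[0,0,-8],[0,0,-25],[0,0,-50],[0,0,-80],[0,0,-110],[0,0,-140],[0,0,-165],[0,0,-180]], angular=[[0,0,0],[0,0,0],[0,0,0],[0,0,0],[0,0,0],[0,0,0],[0,0,0],[0,0,0]], fingers=[0,0,0,0,0,0,0,0])

```text
clock: 58.45
eef_pos: [0.4378, 0.2202, 0.4266]
tcp_rot: [-0.573, 0.819, -0.002, 0.003]
force: [0.3, 1.8, -4.0]
finger_gap: 0.0129
finger_force: 77.9
```

Call:
step_arm(translation=[[10,-7,0],[28,-20,0],[50,-36,0],[75,-53,0],[100,-71,0],[125,-89,0],[147,-105,0],[161,-114,0]], angular=[[0,0,2],[0,0,7],[0,0,12],[0,0,18],[0,0,24],[0,0,30],[0,0,35],[0,0,38]], fingers=[0,0,0,0,0,0,0,0])

```text
clock: 59.25
eef_pos: [0.4899, 0.0276, 0.4236]
tcp_rot: [-0.273, 0.962, -0.001, 0.002]
force: [0.3, 0.5, -3.2]
finger_gap: 0.0125
finger_force: 77.9
```

Call:
step_arm(translation=[[4,-14,0],[10,-36,0],[18,-64,0],[27,-94,0],[36,-126,0],[46,-158,0],[54,-186,0],[59,-204,0]], angular=[[0,0,2],[0,0,7],[0,0,12],[0,0,18],[0,0,24],[0,0,30],[0,0,35],[0,0,38.5]], fingers=[0,0,0,0,0,0,0,0])

```text
clock: 60.05
eef_pos: [0.5481, -0.1765, 0.4241]
tcp_rot: [0.059, 0.998, -0.0, 0.002]
force: [-0.2, 0.3, -3.0]
finger_gap: 0.0125
finger_force: 78.0
```

Call:
step_arm(translation=[[0,0,0],[0,0,0]], angular=[[0,0,0],[0,0,0]], fingers=[0,0])

```text
clock: 60.25
eef_pos: [0.5477, -0.1746, 0.4242]
tcp_rot: [0.057, 0.998, 0.0, 0.002]
force: [-0.2, 0.1, -2.9]
finger_gap: 0.0126
finger_force: 78.0
```

Run:
```python
from plan import *
plan([spour(35),spour(50),spour(62),spour(74)])
b=shot('side','s8',1)
u=proj('side',[.55,-.1,.17]);x=cv2.getRectSubPix(b,(133,100),tuple(map(float,u)))
cv2.imwrite('pics/w8.png',cv2.resize(x,(800,600),interpolation=cv2.INTER_CUBIC)[:,:,::-1])
f=lambda X:((proj('side',X)-u+[66,49.5])*6).round()
p=np.array(spour(0)[:2]);uu=np.array([np.cos(PS),np.sin(PS)]);n=np.array([-uu[1],uu[0]])
print("lip pred",[f([*(p-.086*uu+s*.038*n),.27-.061]) for s in(1,-1)],"hopper",f([.56,-.064,.12]))
```

```text
clk 60.2 grasp [ 0.5483 -0.1746  0.2692] yaw 173.5 tilt 0.2 q [-0.31  0.32  0.15  1.4   0.   -0.2 ] gap 12.6 F [-0.2  0.1 -2.9] M [-0.    -0.023 -0.04 ]
[1.0, 140.0, 63.0] [35.0, 0.2, -0.1] rows>=4.1
[-0.0, 59.0, -15.0] [15.0, 0.0, 0.0] rows>=1.8
[-0.0, 46.0, -13.0] [12.0, 0.0, 0.0] rows>=1.4
[-0.0, 47.0, -13.0] [12.0, 0.0, -0.0] rows>=1.4
lip pred [array([309., 213.]), array([442., 257.])] hopper [344. 412.]
```

View pics/w8.png

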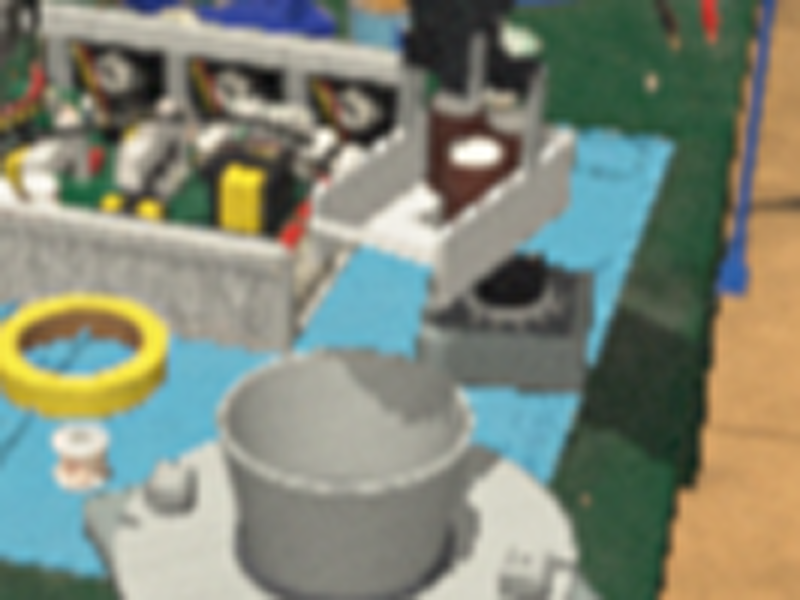

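The lip edge is at about (318,222)–(437,255), as predicted, and the three capacitors are inside. Pour over the hopper.

Call:
step_arm(translation=[[0,23,10],[0,46,21],[0,70,32],[0,94,42],[0,118,53],[1,140,63],[1,140,63],[1,140,63]], angular=[[6,0,0],[12,0,0],[18,0,0],[24,0,0],[30,0,0],[35,0,0],[35,0,0],[35,0,0]], fingers=[0,0,0,0,0,0,0,0])

```text
clock: 61.1
eef_pos: [0.5632, -0.0324, 0.3619]
tcp_rot: [0.053, 0.953, -0.299, -0.014]
force: [0.8, 4.6, -1.1]
finger_gap: 0.0124
finger_force: 79.6
```

Run:
```python
from plan import *
plan([spour(50),spour(62),spour(74)])
```

```text
clk 61.1 grasp [ 0.5543 -0.1206  0.2347] yaw 173.7 tilt 34.9 q [ 0.08  0.38  0.01  1.33 -0.6   0.22] gap 12.4 F [ 0.8  4.6 -1.1] M [ 2.013 -0.261  0.044]
[-0.0, 57.0, -12.0] [15.1, 0.4, -0.0] rows>=1.8
[-0.0, 46.0, -13.0] [12.0, -0.0, -0.0] rows>=1.4
[-0.0, 47.0, -14.0] [12.0, -0.0, -0.0] rows>=1.4
```

Call:
step_arm(translation=[[0,14,-3],[0,29,-6],[0,43,-9],[0,57,-12],[0,57,-12],[0,57,-12],[0,57,-12]], angular=[[4,0,0],[8,0,0],[12,0,0],[15,0,0],[15,0,0],[15,0,0],[15,0,0]], fingers=[0,0,0,0,0,0,0])

```text
clock: 61.8
eef_pos: [0.5695, 0.0195, 0.3394]
tcp_rot: [0.052, 0.906, -0.421, -0.02]
force: [1.3, 7.0, -1.5]
finger_gap: 0.013
finger_force: 81.5
```

Call:
step_arm(translation=[[0,15,-4],[0,30,-8],[0,46,-13],[0,46,-13],[0,46,-13],[0,46,-13],[0,46,-13]], angular=[[4,0,0],[8,0,0],[12,0,0],[12,0,0],[12,0,0],[12,0,0],[12,0,0]], fingers=[0,0,0,0,0,0,0])

```text
clock: 62.5
eef_pos: [0.5739, 0.0567, 0.3134]
tcp_rot: [0.051, 0.856, -0.514, -0.026]
force: [-0.3, 0.2, -2.8]
finger_gap: 0.0127
finger_force: 80.5
```

Call:
step_arm(translation=[[0,15,-4],[0,30,-8],[0,47,-14],[0,47,-14],[0,47,-14],[0,47,-14],[0,47,-14]], angular=[[4,0,0],[8,0,0],[12,0,0],[12,0,0],[12,0,0],[12,0,0],[12,0,0]], fingers=[0,0,0,0,0,0,0])

```text
clock: 63.2
eef_pos: [0.5781, 0.0908, 0.2789]
tcp_rot: [0.048, 0.798, -0.6, -0.031]
force: [0.6, -0.6, -2.4]
finger_gap: 0.0124
finger_force: 80.8
```

Run:
```python
from plan import *
state();print(spour(74)[:3])
b=shot('side','s9',1);a=shot('top','t9',1)
x=cv2.getRectSubPix(b,(120,120),tuple(map(float,proj('side',[.56,-.064,.17]))));y=cv2.getRectSubPix(a,(100,100),tuple(map(float,proj('top',[.56,-.064,.12]))))
cv2.imwrite('pics/w9.png',np.hstack([cv2.resize(i,(400,400),interpolation=cv2.INTER_CUBIC) for i in(x,y)])[:,:,::-1])
```

```text
clk 63.2 grasp [ 0.5614 -0.0571  0.2358] yaw 173.4 tilt 73.9 q [ 0.35  0.79  0.19  1.96 -1.03  1.07] gap 12.4 F [ 0.6 -0.6 -2.4] M [ 1.325 -0.157 -0.049]
(np.float64(0.5611243513960713), np.float64(-0.05413169444714288), np.float64(0.23448238455553236))
```

View pics/w9.png

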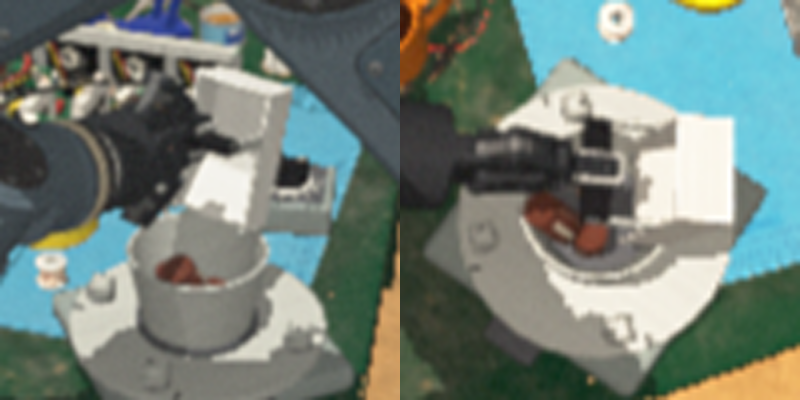

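The side view shows brown capacitors in the hopper at about (190,270), and the top view shows two at about (545,215) and (590,240). The scoop looks empty. Level it while returning.

Run:
```python
from plan import *
a=spour(74);b=spour(35)
plan([(a[0],a[1],.30,a[3]),(.535,.03,.33,b[3]),(.49,.12,.28,-150),(.4377,.22,.2,-110)])
```

```text
clk 63.3 grasp [ 0.5614 -0.057   0.2356] yaw 173.4 tilt 73.9 q [ 0.35  0.79  0.19  1.96 -1.03  1.07] gap 12.3 F [-0.6 -0.1 -1.7] M [ 1.38  -0.181  0.038]
[-0.0, -61.0, -21.0] [0.1, 0.1, -0.4] rows>=1.3
[35.0, -104.0, -51.0] [-39.0, -0.0, -0.0] rows>=4.5
[55.0, 9.0, 21.0] [-33.8, -11.1, -35.4] rows>=5.8
[-4.0, 113.0, 80.0] [0.0, -0.0, -40.0] rows>=4.7
```

Call:
step_arm(translation=[[0,-30,-10],[0,-61,-21],[0,-61,-21],[0,-61,-21]], angular=[[0,0,0],[0,0,0],[0,0,0],[0,0,0]], fingers=[0,0,0,0])

```text
clock: 63.7
eef_pos: [0.578, 0.0947, 0.3426]
tcp_rot: [0.048, 0.798, -0.6, -0.031]
force: [0.4, -0.6, -2.9]
finger_gap: 0.013
finger_force: 80.6
```

Call:
step_arm(translation=[[6,-18,-9],[13,-40,-19],[20,-60,-29],[27,-80,-39],[35,-104,-51],[35,-104,-51],[35,-104,-51],[35,-104,-51]], angular=[[-7,0,0],[-15,0,0],[-23,0,0],[-31,0,0],[-39,0,0],[-39,0,0],[-39,0,0],[-39,0,0]], fingers=[0,0,0,0,0,0,0,0])

```text
clock: 64.5
eef_pos: [0.5453, 0.1191, 0.4532]
tcp_rot: [0.055, 0.952, -0.302, -0.016]
force: [0.0, 0.4, -2.7]
finger_gap: 0.0127
finger_force: 80.5
```

Call:
step_arm(translation=[[55,9,21],[55,9,21],[55,9,21],[55,9,21],[55,9,21],[55,9,21],[55,9,21],[55,9,21]], angular=[[-33.8,-11.1,-35.4],[-33.8,-11.1,-35.4],[-33.8,-11.1,-35.4],[-33.8,-11.1,-35.4],[-33.8,-11.1,-35.4],[-33.8,-11.1,-35.4],[-33.8,-11.1,-35.4],[-33.8,-11.1,-35.4]], fingers=[0,0,0,0,0,0,0,0])

```text
clock: 65.3
eef_pos: [0.4902, 0.1204, 0.4311]
tcp_rot: [-0.257, 0.966, -0.003, -0.0]
force: [-0.0, 0.2, -2.8]
finger_gap: 0.013
finger_force: 80.5
```

Run:
```python
from plan import *
plan([(.4377,.22,.2,-110),(.4377,.22,.11,-110),(.4377,.22,.0905,-110)])
```

```text
clk 65.3 grasp [0.4904 0.1196 0.2761] yaw -150.2 tilt 0.3 q [ 0.24  0.2  -0.    1.37 -0.01 -0.28] gap 13.0 F [-0.   0.2 -2.8] M [-0.026 -0.025 -0.01 ]
[-4.0, 113.0, 75.0] [-0.3, -0.2, -40.2] rows>=4.7
[0.0, -0.0, 90.0] [0.0, 0.0, 0.0] rows>=1.8
[0.0, -0.0, 20.0] [0.0, 0.0, 0.0] rows>=0.4
```

Call:
step_arm(translation=[[-4,113,75],[-4,113,75],[-4,113,75],[-4,113,75],[-4,113,75],[-4,113,75],[-4,113,75]], angular=[[0,0,-40.2],[0,0,-40.2],[0,0,-40.2],[0,0,-40.2],[0,0,-40.2],[0,0,-40.2],[0,0,-40.2]], fingers=[0,0,0,0,0,0,0])

```text
clock: 66.0
eef_pos: [0.4372, 0.2208, 0.357]
tcp_rot: [-0.574, 0.819, -0.002, 0.001]
force: [0.3, 0.3, -2.0]
finger_gap: 0.0127
finger_force: 80.6
```

Call:
step_arm(translation=[[0,0,30],[0,0,65],[0,0,90],[0,0,100],[0,0,100]], angular=[[0,0,0],[0,0,0],[0,0,0],[0,0,0],[0,0,0]], fingers=[0,0,0,0,0])

```text
clock: 66.5
eef_pos: [0.4374, 0.2202, 0.2566]
tcp_rot: [-0.574, 0.819, -0.002, 0.0]
force: [0.5, -0.2, -2.5]
finger_gap: 0.0126
finger_force: 80.4
```

Run:
```python
from plan import *
state()
b=shot('side','s10',1);a=shot('top','t10',1)
x=cv2.getRectSubPix(b,(80,80),tuple(map(float,proj('side',[.4377,.22,.06]))));y=cv2.getRectSubPix(a,(60,60),tuple(map(float,proj('top',[.56,-.064,.09]))))
cv2.imwrite('pics/w10.png',np.hstack([cv2.resize(i,(400,400),interpolation=cv2.INTER_CUBIC) for i in(x,y)])[:,:,::-1])
```

```text
clk 66.5 grasp [0.4378 0.2198 0.1016] yaw -109.9 tilt 0.2 q [ 0.47  0.28 -0.36  0.93 -0.   -0.76] gap 12.6 F [ 0.5 -0.2 -2.5] M [ 0.016  0.002 -0.051]
```

View pics/w10.png

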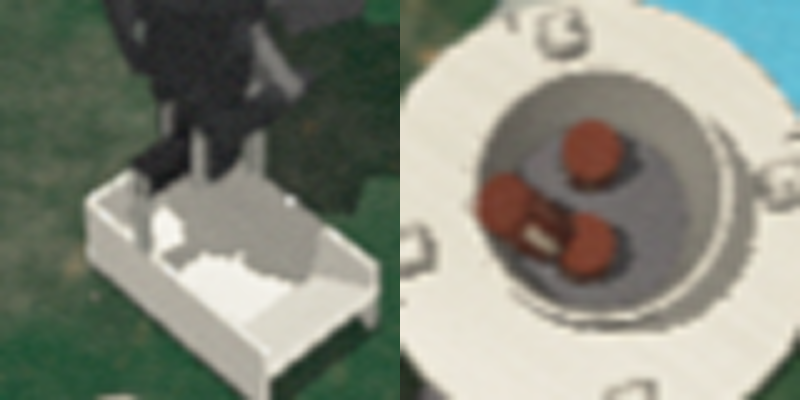

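The scoop is empty, and the hopper at about (540,200) holds all three capacitors. Set the scoop down.

Call:
step_arm(translation=[[0,0,4],[0,0,8],[0,0,10],[0,0,11],[0,0,11]], angular=[[0,0,0],[0,0,0],[0,0,0],[0,0,0],[0,0,0]], fingers=[0,0,0,0,0])

```text
clock: 67.1
eef_pos: [0.4377, 0.2205, 0.2465]
tcp_rot: [-0.575, 0.818, -0.002, 0.002]
force: [-0.3, -0.5, -2.5]
finger_gap: 0.0125
finger_force: 80.6
```

Run:
```python
from plan import *
state()
```

```text
clk 67.1 grasp [0.4384 0.2204 0.0915] yaw -109.8 tilt 0.3 q [ 0.47  0.29 -0.38  0.9  -0.   -0.76] gap 12.5 F [-0.3 -0.5 -2.5] M [0.004 0.006 0.001]
```

Call:
step_arm(translation=[[0,0,1],[0,0,2],[0,0,2]], angular=[[0,0,0],[0,0,0],[0,0,0]], fingers=[0,0,0])

```text
clock: 67.4
eef_pos: [0.4376, 0.2205, 0.2452]
tcp_rot: [-0.575, 0.818, -0.002, 0.002]
force: [-4.1, -0.4, 6.0]
finger_gap: 0.0127
finger_force: 81.7
```

Call:
step_arm(translation=[[0,0,0],[0,0,0],[0,0,0],[0,0,0],[0,0,-30],[0,0,-70],[0,0,-110],[0,0,-150]], angular=[[0,0,0],[0,0,0],[0,0,0],[0,0,0],[0,0,0],[0,0,0],[0,0,0],[0,0,0]], fingers=[20,40,50,50,50,50,50,50])

```text
clock: 68.2
eef_pos: [0.4368, 0.2205, 0.3961]
tcp_rot: [-0.575, 0.818, -0.002, 0.002]
force: [0.5, 0.5, 0.1]
finger_gap: 0.05
finger_force: 0.0
```

Run:
```python
from plan import *
plan([(.5,.03,.28,-132),(.55,-.15,.28,-155),(.582,-.321,.24,-160)])
```

```text
clk 68.2 grasp [0.4375 0.2204 0.2411] yaw -109.8 tilt 0.3 q [ 0.47  0.18 -0.11  1.28 -0.   -0.76] gap 50.0 F [0.5 0.5 0.1] M [ 0.018  0.006 -0.02 ]
[158.0, -124.0, -38.0] [-0.2, 0.1, 22.2] rows>=4.1
[100.0, -158.0, -0.0] [-0.0, 0.0, 23.0] rows>=3.7
[44.0, -168.0, 40.0] [-0.0, 0.0, 5.0] rows>=3.6
```

Call:
step_arm(translation=[[158,-124,-38],[158,-124,-38],[158,-124,-38],[158,-124,-38],[158,-124,-38],[158,-124,-38]], angular=[[0,0,22.2],[0,0,22.2],[0,0,22.2],[0,0,22.2],[0,0,22.2],[0,0,22.2]], fingers=[50,50,50,50,50,50])

```text
clock: 68.8
eef_pos: [0.5005, 0.0287, 0.433]
tcp_rot: [-0.406, 0.914, -0.001, 0.002]
force: [-0.4, 1.4, -0.1]
finger_gap: 0.0502
finger_force: 0.0
```

Run:
```python
from avg import *
from plan import plan
avg(["knob_grip"],5,dict(knob_grip=.062))
print([(round(float(r['score']),2),np.round(atz('top',r['point'],.088),4)) for r in landmark_of('top','scoop_handle')])
plan([(.55,-.15,.28,-150),(.581,-.321,.2,-157),(.581,-.321,.12,-157)])
```

```text
knob_grip top 5 [341.1 192. ] std [0.5776 1.6975] atz [ 0.5838 -0.3161  0.062 ]
knob_grip side 5 [296.2 158.1] std [0.7985 1.0647] atz [ 0.5781 -0.3167  0.062 ]
knob_grip tri [ 0.5812 -0.317   0.0616] 0.005622591321834204
[(0.73, array([0.4386, 0.2247, 0.088 ]))]
clk 69.8 grasp [0.5009 0.0298 0.278 ] yaw -132.0 tilt 0.3 q [ 0.06  0.19 -0.01  1.37 -0.   -0.78] gap 50.0 F [-0.3 -1.1 -0.4] M [-0.002  0.029  0.015]
[100.0, -157.0, -2.0] [-0.2, 0.2, 18.0] rows>=3.7
[59.0, -164.0, 80.0] [0.0, -0.0, 7.0] rows>=3.8
[-0.0, -0.0, 80.0] [0.0, -0.0, 0.0] rows>=1.6
```

Call:
step_arm(translation=[[100,-157,0],[100,-157,0],[100,-157,0],[100,-157,0],[100,-157,0]], angular=[[0,0,18],[0,0,18],[0,0,18],[0,0,18],[0,0,18]], fingers=[50,50,50,50,50])

```text
clock: 70.35
eef_pos: [0.5509, -0.1532, 0.4325]
tcp_rot: [-0.257, 0.966, -0.001, 0.002]
force: [-0.6, -0.3, -0.7]
finger_gap: 0.0496
finger_force: 0.0
```

Call:
step_arm(translation=[[58,-162,80],[58,-162,80],[58,-162,80],[58,-162,80],[58,-162,80],[58,-162,80],[58,-162,80]], angular=[[0,0,7],[0,0,7],[0,0,7],[0,0,7],[0,0,7],[0,0,7],[0,0,7]], fingers=[50,50,50,50,50,50,50])

```text
clock: 71.05
eef_pos: [0.5813, -0.3178, 0.3541]
tcp_rot: [-0.2, 0.98, -0.001, 0.002]
force: [0.3, 0.4, 0.2]
finger_gap: 0.0499
finger_force: 0.0
```

Run:
```python
from plan import *
plan([(.581,-.319,.1,-157),(.581,-.319,.07,-157)])
```

```text
clk 71.0 grasp [ 0.5821 -0.3178  0.1991] yaw -156.9 tilt 0.3 q [-0.5   0.49  0.25  1.32  0.   -0.9 ] gap 49.9 F [0.3 0.4 0.2] M [ 0.042 -0.02   0.024]
[1.0, -1.0, 99.0] [-0.1, 0.2, 0.1] rows>=2.0
[0.0, 0.0, 30.0] [-0.0, 0.0, -0.0] rows>=0.6
```

Call:
step_arm(translation=[[1,-1,40],[1,-1,80],[1,-1,110],[1,-1,122],[1,-1,128],[1,-1,128],[1,-1,128]], angular=[[0,0,0],[0,0,0],[0,0,0],[0,0,0],[0,0,0],[0,0,0],[0,0,0]], fingers=[50,50,50,50,50,50,50], grip_force=25)

```text
clock: 71.75
eef_pos: [0.582, -0.3201, 0.2274]
tcp_rot: [-0.2, 0.98, -0.002, 0.003]
force: [-0.3, -0.1, 0.7]
finger_gap: 0.05
finger_force: 0.0
```

Call:
step_arm(translation=[[0,0,0],[0,0,0],[0,0,0],[0,0,0],[0,0,0],[0,0,0],[0,0,0]], angular=[[0,0,0],[0,0,0],[0,0,0],[0,0,0],[0,0,0],[0,0,0],[0,0,0]], fingers=[30,20,14,0,0,0,0])

```text
clock: 72.45
eef_pos: [0.5826, -0.3226, 0.2273]
tcp_rot: [-0.199, 0.98, -0.004, 0.004]
force: [5.2, -14.2, 0.0]
finger_gap: 0.014
finger_force: 24.9
```

Run:
```python
from plan import *
state();tq(3)
```

```text
clk 72.5 grasp [ 0.5841 -0.3237  0.0723] yaw -157.1 tilt 0.7 q [-0.51  0.57  0.04  1.03 -0.   -0.91] gap 14.0 F [  5.2 -14.2   0. ] M [-2.457 -0.73  -0.453]
F [  4.3424 -13.0175  -0.4849] M [-2.4149 -0.7377 -0.4404] sd [0.0189 0.0254 0.0254]
```

Call:
step_arm(translation=[[0,-2,0],[0,-4,0],[0,-4,0],[0,-4,0]], angular=[[0,0,0],[0,0,0],[0,0,0],[0,0,0]], fingers=[0,0,0,0])

```text
clock: 73.0
eef_pos: [0.5831, -0.3239, 0.2273]
tcp_rot: [-0.199, 0.98, -0.001, 0.003]
force: [-0.9, 1.8, 8.4]
finger_gap: 0.0141
finger_force: 26.3
```

Run:
```python
from plan import *
state();tq(3)
```

```text
clk 73.0 grasp [ 0.5842 -0.3241  0.0723] yaw -157.0 tilt 0.4 q [-0.51  0.57  0.05  1.04  0.   -0.91] gap 14.1 F [-0.9  1.8  8.4] M [ 0.338  0.337 -0.448]
F [-0.6497  0.7619  7.9925] M [ 0.3272  0.3345 -0.4559] sd [0.0232 0.0097 0.0387]
```

Call:
step_arm(translation=[[0,0,0],[0,0,0]], angular=[[0,0,3],[0,0,3]], fingers=[0,0])

```text
clock: 73.35
eef_pos: [0.5834, -0.3239, 0.2272]
tcp_rot: [-0.173, 0.985, -0.001, 0.003]
force: [-0.0, 1.8, 7.2]
finger_gap: 0.0139
finger_force: 25.2
```

Run:
```python
from plan import *
state();tq(3)
```

```text
clk 73.3 grasp [ 0.5845 -0.3241  0.0722] yaw -160.1 tilt 0.4 q [-0.51  0.57  0.05  1.04  0.   -0.86] gap 13.9 F [-0.   1.8  7.2] M [ 0.294 -0.139 -0.233]
F [0.6089 1.4329 5.6993] M [ 0.317  -0.1122 -0.2189] sd [0.0241 0.0268 0.0267]
```

Call:
step_arm(translation=[[0,0,0],[0,0,0],[0,0,0],[0,0,0],[0,0,0]], angular=[[0,0,7],[0,0,14],[0,0,20],[0,0,24],[0,0,24]], fingers=[0,0,0,0,0])

```text
clock: 74.0
eef_pos: [0.5835, -0.3244, 0.2272]
tcp_rot: [0.036, 0.999, -0.001, 0.004]
force: [1.2, -1.7, 4.8]
finger_gap: 0.0136
finger_force: 24.5
```

Run:
```python
from plan import *
state();tq(3)
```

```text
clk 74.0 grasp [ 0.5847 -0.3248  0.0722] yaw 175.9 tilt 0.5 q [-0.51  0.57  0.05  1.04  0.   -0.44] gap 13.6 F [ 1.2 -1.7  4.8] M [-0.389 -0.216  0.07 ]
F [ 0.4477 -2.0787  4.9929] M [-0.3464 -0.2234 -0.0254] sd [0.0222 0.0395 0.0094]
```

Call:
step_arm(translation=[[0,0,0],[0,0,0],[0,0,0],[0,0,0],[0,0,0],[0,0,0],[0,0,0],[0,0,0]], angular=[[0,0,8],[0,0,16],[0,0,24],[0,0,32],[0,0,40],[0,0,47],[0,0,51],[0,0,51]], fingers=[0,0,0,0,0,0,0,0])

```text
clock: 74.95
eef_pos: [0.583, -0.3253, 0.2272]
tcp_rot: [0.463, 0.886, -0.001, 0.004]
force: [-1.3, -6.3, 4.2]
finger_gap: 0.0134
finger_force: 24.6
```

Run:
```python
from plan import *
state();tq(4)
```

```text
clk 75.0 grasp [ 0.5839 -0.3261  0.0722] yaw 124.8 tilt 0.4 q [-0.51  0.57  0.05  1.04 -0.    0.45] gap 13.4 F [-1.3 -6.3  4.2] M [-1.578  0.572  0.034]
F [-2.2757 -6.9814  5.5231] M [-1.5768  0.5275  0.0054] sd [0.0285 0.0404 0.008 ]
```

Call:
step_arm(translation=[[-1,-1,0],[-2,-1,0],[-2,-1,0]], angular=[[0,0,0],[0,0,0],[0,0,0]], fingers=[0,0,0])

```text
clock: 75.45
eef_pos: [0.5831, -0.3261, 0.2271]
tcp_rot: [0.462, 0.887, 0.001, 0.003]
force: [-3.3, 1.2, 9.3]
finger_gap: 0.0132
finger_force: 25.2
```

Call:
step_arm(translation=[[0,0,0],[0,0,0],[0,0,0],[0,0,-10],[0,0,-40],[0,0,-80],[0,0,-120],[0,0,-150]], angular=[[0,0,0],[0,0,0],[0,0,0],[0,0,0],[0,0,0],[0,0,0],[0,0,0],[0,0,0]], fingers=[20,35,50,50,50,50,50,50])

```text
clock: 76.25
eef_pos: [0.5824, -0.3258, 0.3791]
tcp_rot: [0.461, 0.887, 0.001, 0.003]
force: [-0.2, -0.2, -0.2]
finger_gap: 0.0502
finger_force: 0.0
```

Run:
```python
from plan import *
plan([(.35,-.4,.3,125)])
```

```text
clk 76.2 grasp [ 0.5835 -0.3261  0.2241] yaw 125.0 tilt 0.4 q [-0.51  0.49  0.31  1.38  0.    0.45] gap 50.2 F [-0.2 -0.2 -0.2] M [ 0.01  -0.029 -0.002]
[72.0, -233.0, -77.0] [0.3, 0.3, 0.0] rows>=5.1
```

Call:
step_arm(translation=[[72,-233,-77],[72,-233,-77],[72,-233,-77],[72,-233,-77],[72,-233,-77],[72,-233,-77],[72,-233,-77]], angular=[[0,0,0],[0,0,0],[0,0,0],[0,0,0],[0,0,0],[0,0,0],[0,0,0]], fingers=[50,50,50,50,50,50,50])

```text
clock: 76.95
eef_pos: [0.3488, -0.401, 0.453]
tcp_rot: [0.463, 0.887, 0.0, 0.003]
force: [-0.1, -0.2, 0.1]
finger_gap: 0.0505
finger_force: 0.0
```

Run:
```python
from plan import *
a=shot('top','tf',1);b=shot('side','sf',1)
t=cv2.resize(cv2.getRectSubPix(a,(32,32),(342.,192.)),(400,400),interpolation=cv2.INTER_LANCZOS4)
s=cv2.resize(cv2.getRectSubPix(b,(170,170),(245.,230.)),(400,400),interpolation=cv2.INTER_CUBIC)
cv2.imwrite('pics/wf.png',np.hstack([t,s])[:,:,::-1])
```

```text
(no output)
```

View pics/wf.png

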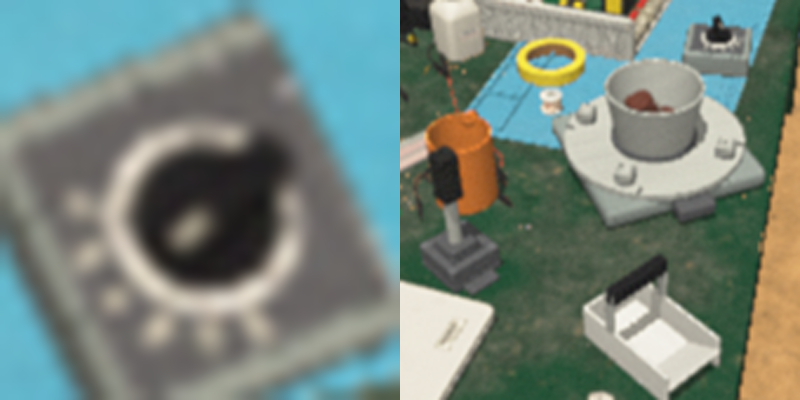

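The knob's pointer is at (185,235), toward the fourth tick (off plus three). The wrench stands upright in its stand, the empty scoop is flat on the bench, the capacitors are in the hopper, and the mug and tape are undisturbed.

```bash
python3 -c "
from station import *
print(job_done())"
```

```text
the job is handed in; nothing more can be done
None
```

The job is handed in: all four bolts were tightened in cross order in two passes to their stops, the three capacitors are in the hopper, the knob is three clicks up from off, the wrench is upright in its stand, and the empty scoop is flat on the bench. The first-pass eighth turn is approximate (about 45°), least certain on the first bolt, where I did not catch the exact moment the socket engaged.

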